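# Put the burner caps back on the gas hob

### The job

The gas hob has been cleaned and its four burner caps are stacked on the wooden board beside it. Take the stack apart and set each cap back on the burner of its own size, flat and well centred. Do not knock over the tin that stands on the hob.

Things in the scene. Friction and masses are not known exactly. Their poses are not given: they have to be found in the camera images.
- cap_mini: The smallest of four burner caps: a plain flat dark grey enamelled metal disc, 36 mm in diameter, 14 mm thick, at the start the top of the stack. It rests loosely on the next cap, which is 10 mm wider, about concentric with it. Origin: centre of its underside; z is the disc's axis, up.
- cap_small: The second smallest of four burner caps: a plain flat dark grey enamelled metal disc, 46 mm in diameter, 14 mm thick, at the start second from the top. It rests loosely on the next cap, which is 10 mm wider, about concentric with it. Origin: centre of its underside; z is the disc's axis, up.
- cap_medium: The second largest of four burner caps: a plain flat dark grey enamelled metal disc, 56 mm in diameter, 14 mm thick, at the start third from the top. It rests loosely on the next cap, which is 10 mm wider, about concentric with it. Origin: centre of its underside; z is the disc's axis, up.
- cap_large: The largest of four burner caps: a plain flat dark grey enamelled metal disc, 66 mm in diameter, 14 mm thick, at the start the bottom of the stack, lying on the wooden board. The board is fixed, pale wood, 240 x 240 x 12 mm, on the dark counter to the robot's left of the hob. Origin: centre of its underside; z is the disc's axis, up.
- burner_mini: The smallest of the hob's four burners, fixed: a brass crown 38 mm wide with a flat round seat 32 mm wide on top, on a black ring 56 mm wide. It takes the 36 mm cap (cap_mini). Origin: centre of its underside, on the steel hob plate (6 mm above the counter); z up; seat 22 mm above the origin. The four stand in a rectangle of 180 x 230 mm; which is at which corner varies.
- burner_small: The second smallest of the hob's four burners, fixed: a brass crown 48 mm wide with a flat round seat 42 mm wide on top, on a black ring 66 mm wide. It takes the 46 mm cap (cap_small). Origin: centre of its underside, on the steel hob plate (6 mm above the counter); z up; seat 22 mm above the origin. The four stand in a rectangle of 180 x 230 mm; which is at which corner varies.
- burner_medium: The second largest of the hob's four burners, fixed: a brass crown 58 mm wide with a flat round seat 52 mm wide on top, on a black ring 76 mm wide. It takes the 56 mm cap (cap_medium). Origin: centre of its underside, on the steel hob plate (6 mm above the counter); z up; seat 22 mm above the origin. The four stand in a rectangle of 180 x 230 mm; which is at which corner varies.
- burner_large: The largest of the hob's four burners, fixed: a brass crown 68 mm wide with a flat round seat 62 mm wide on top, on a black ring 86 mm wide. It takes the 66 mm cap (cap_large). Origin: centre of its underside, on the steel hob plate (6 mm above the counter); z up; seat 22 mm above the origin. The four stand in a rectangle of 180 x 230 mm; which is at which corner varies.
- tin: A closed round blue-painted metal tin, 52 mm in diameter and 45 mm high, standing loose on the hob plate in the middle between the four burners; not to be knocked over. Origin: centre of its underside, z up.
Not all that is in view belongs to the job. What is shaped like the cap_medium but orange or red is not meant. Leave any red look-alike of the cap_large alone.

How it is judged:
At the end, for the whole second after the job is handed in: Each of the four caps lies on the burner of its own size: its centre within 10 mm (horizontally) of the burner's centre, its underside within 3 mm of the height of the burner's seat, level within 0.08 rad, and at rest (horizontal distance between cap_mini and burner_mini below 0.01 m and z of cap_mini in the frame of burner_mini between 0.019 and 0.025 m and angle between each of cap_mini, cap_small, cap_medium, cap_large's own z axis and vertical below 0.08 rad and linear speed of each of cap_mini, cap_small, cap_medium, cap_large below 0.01 m/s and horizontal distance between cap_small and burner_small below 0.01 m and z of cap_small in the frame of burner_small between 0.019 and 0.025 m and horizontal distance between cap_medium and burner_medium below 0.01 m and z of cap_medium in the frame of burner_medium between 0.019 and 0.025 m and horizontal distance between cap_large and burner_large below 0.01 m and z of cap_large in the frame of burner_large between 0.019 and 0.025 m); the robot touches nothing.
It fails at once if the tin on the hob is knocked over (tilted by more than 0.5 rad) (angle between tin's own z axis and vertical above 0.5 rad).
It also fails if it takes over 120 s, if anything falls off the work surface, if the arm or the gripper's body presses on something with over 40 N, if the wrist force passes 120 N, or if a joint passes its speed limit or range.

### The arm

A 6-joint arm with a two-finger parallel gripper is mounted at the origin on the work surface. World frame = base frame: x ahead of the robot, y to its left, z up, the work surface at z = 0. Lengths are in m, angles in rad, forces in N, time in s.
With the tool pointing down it reaches from about 0.35 to 0.85 m from the base axis. Payload 8.1 kg.
Tool frame: the origin (TCP) lies midway between the tips of the shut fingers; the grasp point (between the pads) lies 19 mm behind it (robot.tcp_to_grasp is the distance from the TCP to the grasp point, in m); x points along the fingers, y is the direction in which the jaws open and shut, and the axes are right-handed (so a half turn about x gives the same grasp; the last joint's range is limited). The gripper opens to 93 mm and grips with 3 to 60 N. Pads are 15 mm wide; open, the fingers measure 128 mm over their backs; the gripper's body (75 mm by 188 mm) begins 65 mm behind the grasp point.
Start: joints at [-1.2, 0.13, 1.488, -0, 1.523, -0.085], TCP at [0.264, -0.539, 0.219] pointing down, gripper open.
Joint ranges: [-2.96, 2.96], [-0.89, 2.26], [0.02, 2.5], [-1.34, 4.48], [0, 2.73], [-2.66, 2.66]. Speed limits (rad/s): [2.39, 2.39, 2.79, 3.14, 3.14, 3.14].

### API

Orientations are given as a rotation vector (axis times angle).
In Python, from plant import robot gives the robot as it stands.
- The arm moves only by the tool play_rows, never from a script. Its argument "plan" is a list of rows, each an object with "slide": the shift along the world's x, y, z as a fraction of full scale, a list of three; "roll": the turn about the world's z as a fraction of full scale; "fingers": the gripper command: -1 is shut, 1 is fully open, values between are in proportion. A call has 1 to 20 rows; each row shifts and turns the commanded pose from where the row before left it; what a row does not reach is not made up. Full scale, the value 1, is 30 mm for a shift and 8 degrees for a turn. A row lasts 1/8 s, in which the tool goes at most 62.5 mm and 10.7 degrees, less where a joint would pass 70% of its speed; a pose out of reach is approached as far as the arm can. A call with a number of a shift or a turn outside -1 to 1 is refused whole. A call with a gripper value outside its range is refused whole. The fingers move at their own pace and stop on an object; "squeeze" is the grip in N (left out, the last holds). Time passes only in rows, so rows that do not move let the fingers close. It gives the time, the measured TCP pose, the force and the opening at its end, in the units of the state.
- robot.read_state(): the state, without advancing time (a new reading comes with each control period).
- robot.read_camera(name): name is "scene" or "top" or "wrist"; returns the picture (420x560x3 uint8, red, green, blue); there is no depth.
- robot.get_calibration(name): a dict with "fx", "fy", "cx", "cy" (pixels), "distortion" ([k1, k2, p1, p2, k3] as OpenCV has them; the pictures are not rectified), "R" (3x3) and "t" (3): a world point X has camera coordinates R X + t; the wrist camera has in their place "T_tool_cam" (4x4, takes a point from camera to tool coordinates, whose origin is the TCP and whose axes are the tool frame's). Camera axes: x right, y down, z forward; pixel columns grow to the right and rows downward; lengths in m; the calibration is good to about 2 mm. A picture is of the moment at which its call begins: read the wrist's pose just before it. get_calibration takes no time and is no camera call.
- robot.close_job(): hands the job in, once; it reports no verdict.
Trained networks look in the newest picture that a camera, given by its name, has taken for a name from the list of things; names that differ only in an ending like _2 or _b are one class to them, and where a whole thing is asked for, a point or a joint stands for the part that bears it (a point fixed in the world has none). Each returns a list of dicts, best first, with "p" (0 to 1); they miss things now and then, are a little off and sometimes report something else, mostly with a low value. They report only what shows in the picture. A call takes as long as a camera call. They do not tell look-alikes from the thing itself.
- robot.boxes_of(camera, target): "extent" ([centre column, centre row, width, height] in pixels, round what is visible of it).
- robot.regions_of(camera, target): "region" (420x560 bool, what is visible of it) and "extent" ([centre column, centre row, width, height] in pixels, round what is visible of it).
- robot.mark_of(camera, target): "point" ([column, row] in pixels: a listed point, or the origin of a listed thing).
The state is a dict: "t": time; "q": joint angles; "dq": joint speeds; "joint_torque": joint torques, N m; "tool_pos": TCP position; "orientation": TCP orientation; "force": force on the tool from outside, world axes, zero at the start; "wrist_torque": the same for the moment, N m; "opening": finger opening in m.
Only numpy, scipy, OpenCV 4.12 (cv2) and the standard library are available. Lean on these libraries where they do the work, as an engineer would, in place of code of your own. Each camera call takes 0.05 s, during which the arm holds its last target.

## Working session

There is one attempt and no reset: what is moved stays moved. The work goes in short steps, Python scripts to look and compute and a tool call to move; the robot and the scene stay as the last step left them, time stands still between calls to the robot, and variables do not carry over. Pictures are saved under pics/ and viewed, and the job is handed in when it is done.

Besides the shell and the picture viewer there is one more tool, called after ">>>" as a command line: name --argument value ..., lists and objects as JSON in quotes. play_rows: Moves the arm, as the interface text tells. Its arguments: {"type":"object","properties":{"plan":{"type":"array","items":{"type":"object","properties":{"slide":{"type":"array","items":{"type":"number","minimum":-1,"maximum":1}},"roll":{"type":"number","minimum":-1,"maximum":1},"fingers":{"type":"number"}}}},"squeeze":{"type":"number"}},"required":["plan"]}

```bash
ls; mkdir -p pics; python3 - <<'E'
from plant import robot
import cv2
s=robot.read_state();print(s)
for n in("scene","top"):
    im=robot.read_camera(n);cv2.imwrite(f"pics/{n}0.png",im[:,:,::-1]);c=robot.get_calibration(n);print(n,c)
print(robot.get_calibration("wrist"))
E
```

```text
pics
{'t': 0.0, 'q': array([-1.20041635e+00,  1.31184853e-01,  1.48926190e+00, -1.44601894e-05,
        1.52300661e+00, -8.54070696e-02]), 'dq': array([ 0.00098138, -0.00131248,  0.00157027, -0.00095239,  0.00098441,
       -0.00072647]), 'joint_torque': array([ 3.85010826e-04, -5.59844792e+01, -4.91759098e+01,  7.67369242e-02,
        3.56829737e-02, -1.36226608e-04]), 'tool_pos': array([ 0.26390582, -0.53821025,  0.21758285]), 'orientation': array([ 1.96867909,  0.4585063 , -1.96924205]), 'force': array([ 0.23061515,  0.03659024, -0.42858096]), 'wrist_torque': array([ 0.06373898, -0.02846756,  0.01762877]), 'opening': 0.09306949633985594}
scene {'fx': 492.8886165664986, 'fy': 492.8886165664986, 'cx': 270.15113008312863, 'cy': 205.88972362202895, 'distortion': array([0.05723761, 0.        , 0.        , 0.        , 0.        ]), 'R': array([[-0.61869676,  0.78555704, -0.01069872],
       [ 0.51821427,  0.39782928, -0.75709038],
       [-0.59048141, -0.47395359, -0.65322255]]), 't': array([ 0.21143591, -0.26697129,  1.54320996])}
top {'fx': 420.42950655633126, 'fy': 420.42950655633126
[... 223 characters left out ...]
16e-01,  5.24777451e-04, -1.74580771e-01],
       [ 1.74560890e-01,  1.83469959e-02, -9.84475436e-01]]), 't': array([0.13527527, 0.49372295, 0.97683857])}
{'fx': 318.1526151899482, 'fy': 318.1526151899482, 'cx': 279.8565464361141, 'cy': 203.14480598687484, 'distortion': array([-0.02510814,  0.        ,  0.        ,  0.        ,  0.        ]), 'T_tool_cam': array([[-3.06719660e-04, -2.57112946e-01,  9.66381311e-01,
        -1.66113463e-01],
       [ 9.99999911e-01, -3.57257214e-04,  2.22338921e-04,
         9.37347507e-04],
       [ 2.88080480e-04,  9.66381294e-01,  2.57113033e-01,
        -7.08433893e-02],
       [ 0.00000000e+00,  0.00000000e+00,  0.00000000e+00,
         1.00000000e+00]])}
```

View pics/scene0.png

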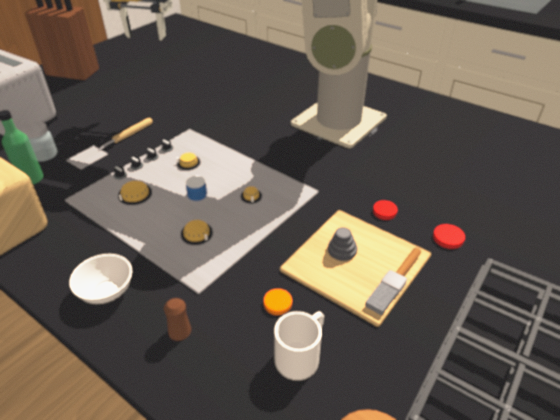

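View pics/top0.png

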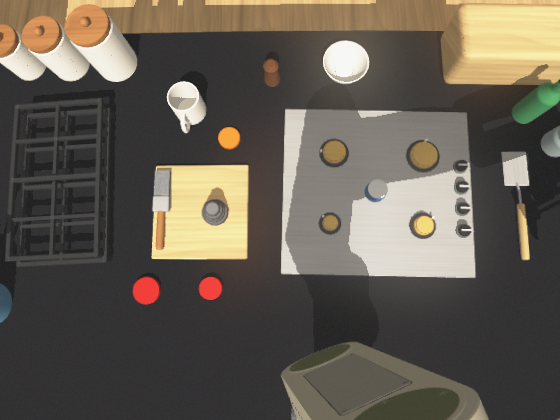

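The top view shows the stack at about (215,212) on the board, burners at (334,152), (424,155), (330,223) and (423,225), and the tin at (376,190). Next I measure them from two views.

```bash
cat > h.py <<'E'
import numpy as np,cv2
from scipy.spatial.transform import Rotation as Ro
from plant import robot
def ray(name,px,st=None):
    c=robot.get_calibration(name)
    K=np.array([[c['fx'],0,c['cx']],[0,c['fy'],c['cy']],[0,0,1.]])
    u=cv2.undistortPoints(np.array([[px]],float),K,np.array(c['distortion']))[0,0]
    d=np.array([u[0],u[1],1.])
    if name=='wrist':
        T=c['T_tool_cam'];R=Ro.from_rotvec(st['orientation']).as_matrix()
        o=R@T[:3,3]+st['tool_pos'];d=R@T[:3,:3]@d
    else:
        R=c['R'];o=-R.T@c['t'];d=R.T@d
    return o,d/np.linalg.norm(d)
def atz(r,z): o,d=r;return o+d*(z-o[2])/d[2]
def tri(rs):
    A=np.zeros((3,3));b=np.zeros(3)
    for o,d in rs:
        P=np.eye(3)-np.outer(d,d);A+=P;b+=P@o
    X=np.linalg.solve(A,b)
    return X,[np.linalg.norm((np.eye(3)-np.outer(d,d))@(X-o)) for o,d in rs]
def proj(name,X,st=None):
    c=robot.get_calibration(name)
    K=np.array([[c['fx'],0,c['cx']],[0,c['fy'],c['cy']],[0,0,1.]])
    X=np.atleast_2d(X)
    if name=='wrist':
        T=c['T_tool_cam'];R=Ro.from_rotvec(st['orientation']).as_matrix()
        Rc=R@T[:3,:3];o=R@T[:3,3]+st['tool_pos'];R=Rc.T;t=-R@o
    else: R=c['R'];t=c['t']
    return cv2.projectPoints(X.astype(float),cv2.Rodrigues(R)[0],t.astype(float),K,np.array(c['distortion']))[0][:,0]
E
python3 - <<'E'
from h import *
np.set_printoptions(precision=3,suppress=True)
N=["cap_mini","cap_small","cap_medium","cap_large","burner_mini","burner_small","burner_medium","burner_large","tin"]
M={}
for c in("scene","top"):
    robot.read_camera(c)
    for n in N:
        r=robot.mark_of(c,n);M[c,n]=r
        print(c,n,[(np.round(a['point'],1),round(a['p'],2)) for a in r[:4]])
for n in N:
    if M['scene',n] and M['top',n]:
        X,e=tri([ray(c,M[c,n][0]['point']) for c in("scene","top")]);print(n,X,np.array(e))
print(robot.read_state()['t'])
E
```

```text
scene cap_mini [(array([341.4, 235.4]), 0.77)]
scene cap_small [(array([340.9, 242.5]), 0.71)]
scene cap_medium [(array([385. , 211.2]), 0.88), (array([275.6, 303.5]), 0.76), (array([342.2, 245.6]), 0.53)]
scene cap_large [(array([445.3, 238.2]), 0.86), (array([344. , 248.9]), 0.68)]
scene burner_mini [(array([251.9, 197.7]), 0.69)]
scene burner_small [(array([188.8, 160.2]), 0.86), (array([341.1, 249.4]), 0.17)]
scene burner_medium [(array([196.7, 233.6]), 0.79)]
scene burner_large [(array([136. , 192.6]), 0.75)]
scene tin [(array([197.5, 193. ]), 0.59)]
top cap_mini [(array([217.2, 206.7]), 0.76)]
top cap_small [(array([214.3, 210.9]), 0.62)]
top cap_medium [(array([231.8, 139.7]), 0.86), (array([213.2, 286.7]), 0.65), (array([213.9, 211.6]), 0.49)]
top cap_large [(array([148.1, 290.3]), 0.83), (array([212.5, 213.7]), 0.45)]
top burner_mini [(array([327.7, 220.6]), 0.75)]
top burner_small [(array([423.4, 226. ]), 0.62), (array([211. , 210.9]), 0.28)]
top burner_medium []
top burner_large [(array([421., 157.]), 0.64)]
top tin [(array([374.9, 190.6]), 0.65)]
cap_mini [0.487 0.306 0.056] [0.005 0.005]
cap_small [0.483 0.311 0.035] [0.001 0.001]
cap_medium [0.568 0.331 0.218] [0.092 0.092]
cap_large [ 0.29   0.477 -0.002] [0.002 0.002]
burner_mini [0.461 0.033 0.008] [0.002 0.002]
burner_small [ 0.447 -0.205  0.014] [0.001 0.001]
burner_large [ 0.627 -0.211  0.01 ] [0.001 0.001]
tin [ 0.536 -0.086  0.014] [0.003 0.003]
1.1
```

```bash
python3 - <<'E'
from h import *
s=robot.read_state();print(np.round(Ro.from_rotvec(s['orientation']).as_matrix(),3))
E
```

```text
[[-0.     0.44  -0.898]
 [-0.    -0.898 -0.44 ]
 [-1.    -0.     0.   ]]
```

>>> play_rows --plan '[{"slide": [0.6,1,0.3],"roll": 0,"fingers": 1},{"slide": [0.6,1,0.3],"roll": 0,"fingers": 1},{"slide": [0.6,1,0.3],"roll": 0,"fingers": 1},{"slide": [0.6,1,0.3],"roll": 0,"fingers": 1},{"slide": [0.6,1,0.3],"roll": 0,"fingers": 1},{"slide": [0.6,1,0.3],"roll": 0,"fingers": 1},{"slide": [0.6,1,0.3],"roll": 0,"fingers": 1},{"slide": [0.6,1,0.3],"roll": 0,"fingers": 1},{"slide": [0.6,1,0.3],"roll": 0,"fingers": 1},{"slide": [0.6,1,0.3],"roll": 0,"fingers": 1},{"slide": [0,0,0],"roll": 0,"fingers": 1},{"slide": [0,0,0],"roll": 0,"fingers": 1}]'

```text
t: 2.6
tool_pos: [0.4439, -0.239, 0.3084]
orientation: [1.967, 0.457, -1.968]
force: [-0.1, -0.7, -0.0]
opening: 0.0931
```

```bash
python3 - <<'E'
from h import *
s=robot.read_state();print(s['t'],s['tool_pos'],np.round(Ro.from_rotvec(s['orientation']).as_matrix(),3))
im=robot.read_camera("wrist");cv2.imwrite("pics/w1.png",im[:,:,::-1])
E
```

```text
2.6 [ 0.44389884 -0.23899285  0.30843638] [[-0.     0.441 -0.898]
 [-0.    -0.898 -0.441]
 [-1.     0.     0.   ]]
```

View pics/w1.png

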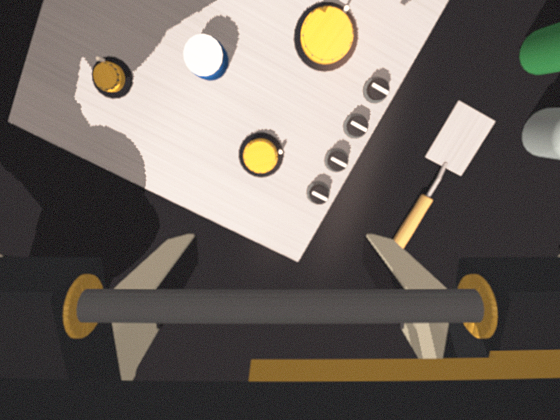

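Burner_small is at (261,156), large at (326,36), mini at (109,77) and the tin at (204,55). Each burner has a small igniter pin beside its crown. I'll centre over the hob with the jaws along y.

>>> play_rows --plan '[{"slide": [0,1,0.4],"roll": -0.65,"fingers": 1},{"slide": [0,1,0.4],"roll": -0.65,"fingers": 1},{"slide": [0,1,0.4],"roll": -0.65,"fingers": 1},{"slide": [0,1,0.4],"roll": -0.65,"fingers": 1},{"slide": [0,1,0.4],"roll": -0.67,"fingers": 1},{"slide": [0,0,0],"roll": 0,"fingers": 1},{"slide": [0,0,0],"roll": 0,"fingers": 1}]'

```text
t: 3.52
tool_pos: [0.4439, -0.0898, 0.368]
orientation: [2.22, -0.0, -2.222]
force: [0.0, -0.7, 1.2]
opening: 0.0931
```

```bash
cat > look.py <<'E'
import sys,pickle
from h import *
def look(tag):
    s=robot.read_state();im=robot.read_camera("wrist")
    cv2.imwrite(f"pics/{tag}.png",im[:,:,::-1]);pickle.dump((s,im),open(f"{tag}.pkl","wb"))
    print(s['t'],s['tool_pos'],np.round(Ro.from_rotvec(s['orientation']).as_matrix()[:,1],4));return s,im
if __name__=="__main__": look(sys.argv[1])
E
python3 look.py w2
```

```text
3.525 [ 0.44389309 -0.08976822  0.3679632 ] [-1.e-04 -1.e+00  3.e-04]
```

View pics/w2.png

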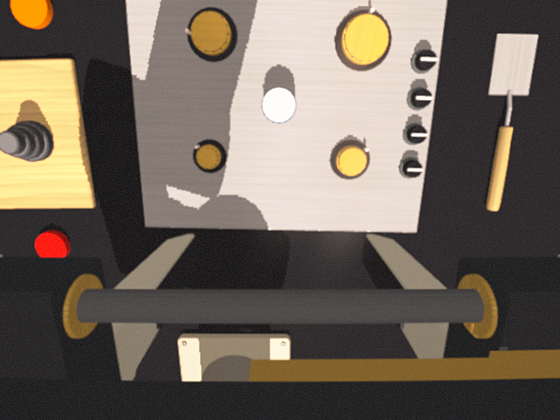

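All four are in view: medium (212,33), large (365,39), mini (208,156), small (351,160). I segment the brass and triangulate w1 against w2.

```bash
python3 - <<'E'
from h import *
import pickle
np.set_printoptions(precision=4,suppress=True)
est={"mini":(.461,.033),"small":(.447,-.205),"medium":(.63,.03),"large":(.627,-.211)}
P={}
for tag in("w1","w2"):
    s,im=pickle.load(open(tag+".pkl","rb"))
    hsv=cv2.cvtColor(im,cv2.COLOR_RGB2HSV)
    m=((hsv[...,0]>12)&(hsv[...,0]<35)&(hsv[...,1]>130)&(hsv[...,2]>60)).astype(np.uint8)
    n,lab,stt,cen=cv2.connectedComponentsWithStats(m)
    for k,e in est.items():
        p=proj("wrist",[[*e,.028]],s)[0]
        best=min((i for i in range(1,n) if stt[i,4]>80),key=lambda i:np.hypot(*(cen[i]-p)))
        if np.hypot(*(cen[best]-p))>30 or stt[best,1]==0: print(tag,k,"no",p);continue
        c=(stt[best,:2]+ (stt[best,2:4]-1)/2)
        cn=max(cv2.findContours((lab==best).astype(np.uint8),cv2.RETR_EXTERNAL,cv2.CHAIN_APPROX_NONE)[0],key=len)
        E=cv2.fitEllipse(cn);r=ray("wrist",E[0],s);P[tag,k]=r
        print(tag,k,p,cen[best],E[0],"size",E[1],"XY@.028",atz(r,.028)[:2], atz(r,.026)[:2])
for k in est:
    if ("w1",k) in P and ("w2",k) in P: print(k,tri([P["w1",k],P["w2",k]]))
E
```

```text
Traceback (most recent call last):
FileNotFoundError: [Errno 2] No such file or directory: 'w1.pkl'
```

```bash
cat > brass.py <<'E'
from h import *
import pickle,sys
np.set_printoptions(precision=4,suppress=True)
est={"mini":(.461,.033),"small":(.447,-.205),"medium":(.63,.03),"large":(.627,-.211)}
tags=sys.argv[1:]
P={}
for tag in tags:
    s,im=pickle.load(open(tag+".pkl","rb"))
    hsv=cv2.cvtColor(im,cv2.COLOR_RGB2HSV)
    m=((hsv[...,0]>12)&(hsv[...,0]<35)&(hsv[...,1]>130)&(hsv[...,2]>60)).astype(np.uint8)
    n,lab,stt,cen=cv2.connectedComponentsWithStats(m)
    for k,e in est.items():
        p=proj("wrist",[[*e,.028]],s)[0]
        best=min((i for i in range(1,n) if stt[i,4]>80),key=lambda i:np.hypot(*(cen[i]-p)))
        if np.hypot(*(cen[best]-p))>30 or stt[best,1]==0: print(tag,k,"no",p);continue
        cn=max(cv2.findContours((lab==best).astype(np.uint8),cv2.RETR_EXTERNAL,cv2.CHAIN_APPROX_NONE)[0],key=len)
        E=cv2.fitEllipse(cn);r=ray("wrist",E[0],s);P[tag,k]=r
        print(tag,k,np.array(E[0]),"size",np.array(E[1]),"XY@.028",atz(r,.028)[:2], atz(r,.024)[:2])
for k in est:
    rs=[P[t,k] for t in tags if (t,k) in P]
    if len(rs)>1: print(k,*tri(rs))
E
python3 - <<'E'
import cv2,pickle,numpy as np
from scipy.spatial.transform import Rotation as Ro
R=np.array([[0,.4405,-.8977],[0,-.8977,-.4405],[-1,0,0]])
pickle.dump(({'tool_pos':np.array([0.44389884,-0.23899285,0.30843638]),'orientation':Ro.from_matrix(R).as_rotvec()},cv2.imread("pics/w1.png")[:,:,::-1].copy()),open("w1.pkl","wb"))
E
python3 brass.py w1 w2
```

```text
w1 mini [108.7154  76.5279] size [28.6815 33.5157] XY@.028 [0.4579 0.0195] [0.4575 0.0215]
w1 small [259.9552 155.4805] size [34.3578 35.0109] XY@.028 [ 0.4515 -0.2056] [ 0.4509 -0.2056]
w1 medium no [147.1186 -62.5809]
w1 large [326.1277  34.6507] size [52.5797 58.5152] XY@.028 [ 0.6286 -0.2158] [ 0.6297 -0.2158]
w2 mini [208.155  156.4631] size [24.6059 25.0267] XY@.028 [0.4571 0.0227] [0.4566 0.0236]
w2 small [350.8046 160.8385] size [28.0694 30.2804] XY@.028 [ 0.45  -0.204] [ 0.4495 -0.2049]
w2 medium [210.5761  32.6814] size [39.7487 44.8715] XY@.028 [0.6364 0.0094] [0.6373 0.0102]
w2 large [364.7527  38.8368] size [45.8084 51.0618] XY@.028 [ 0.6282 -0.2149] [ 0.6291 -0.2159]
mini [0.4562 0.0252 0.017 ] [np.float64(0.0004577549255737129), np.float64(0.0004577549255737017)]
small [ 0.4499 -0.2055  0.0213] [np.float64(0.000731897292854647), np.float64(0.0007318972928546266)]
large [ 0.6292 -0.2158  0.0248] [np.float64(0.0002475294439501781), np.float64(0.00024752944394996015)]
```

Crown tops come out at about z 0.02–0.028 and the rectangle sides measure about 180 x 228, so they agree with the text. Now to the stack.

>>> play_rows --plan '[{"slide": [0,1,-0.3],"roll": 0,"fingers": 1},{"slide": [0,1,-0.3],"roll": 0,"fingers": 1},{"slide": [0,1,-0.3],"roll": 0,"fingers": 1},{"slide": [0,1,-0.3],"roll": 0,"fingers": 1},{"slide": [0,1,-0.3],"roll": 0,"fingers": 1},{"slide": [0,1,-0.3],"roll": 0,"fingers": 1},{"slide": [0,1,-0.3],"roll": 0,"fingers": 1},{"slide": [0,1,-0.3],"roll": 0,"fingers": 1},{"slide": [0,1,-0.3],"roll": 0,"fingers": 1},{"slide": [0,1,-0.3],"roll": 0,"fingers": 1},{"slide": [0,1,-0.3],"roll": 0,"fingers": 1},{"slide": [0,1,-0.3],"roll": 0,"fingers": 1},{"slide": [0,0.3,0],"roll": 0,"fingers": 1},{"slide": [0,0,0],"roll": 0,"fingers": 1},{"slide": [0,0,0],"roll": 0,"fingers": 1}]'

```text
t: 5.45
tool_pos: [0.4446, 0.2792, 0.261]
orientation: [-2.221, 0.002, 2.22]
force: [0.0, 0.1, -0.0]
opening: 0.0927
```

```bash
python3 look.py s1
```

```text
5.45 [0.44462715 0.27923258 0.26095108] [-1.7e-03 -1.0e+00  2.0e-04]
```

>>> play_rows --plan '[{"slide": [0.5,1,-0.5],"roll": 0,"fingers": 1},{"slide": [0.5,1,-0.5],"roll": 0,"fingers": 1},{"slide": [0,0,0],"roll": 0,"fingers": 1},{"slide": [0,0,0],"roll": 0,"fingers": 1}]'

```text
t: 6.0
tool_pos: [0.4743, 0.3395, 0.2311]
orientation: [-2.221, 0.002, 2.221]
force: [1.0, 0.2, -0.0]
opening: 0.0928
```

```bash
python3 look.py s2
```

```text
6.0 [0.47430257 0.33947782 0.23111397] [-1.1e-03 -1.0e+00  3.0e-04]
```

View pics/s1.png

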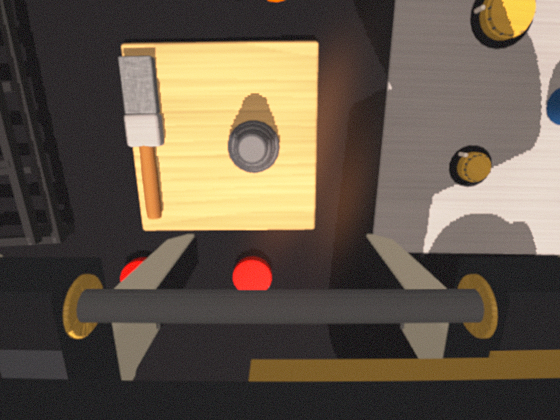

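View pics/s2.png

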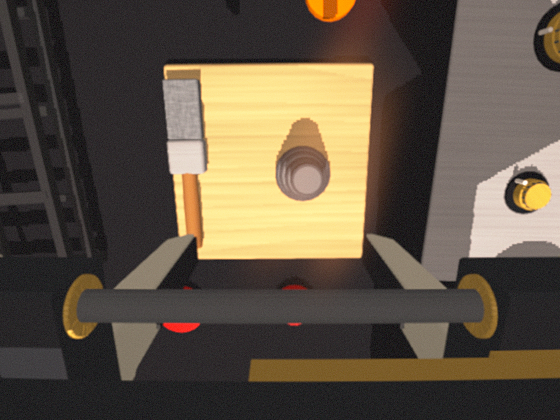

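The stack is at about (253,146) in s1 and (305,175) in s2. I'll zoom in for the rims.

```bash
python3 - <<'E'
import cv2,numpy as np
a=cv2.imread("pics/s1.png")[105:185,210:300];b=cv2.imread("pics/s2.png")[135:215,262:352]
z=[cv2.resize(x,(396,352),interpolation=cv2.INTER_CUBIC) for x in(a,b)]
z=np.hstack(z);z=np.clip(z.astype(float)*1.8,0,255).astype(np.uint8);cv2.imwrite("pics/z12.png",z)
E
```

```text
(no output)
```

View pics/z12.png

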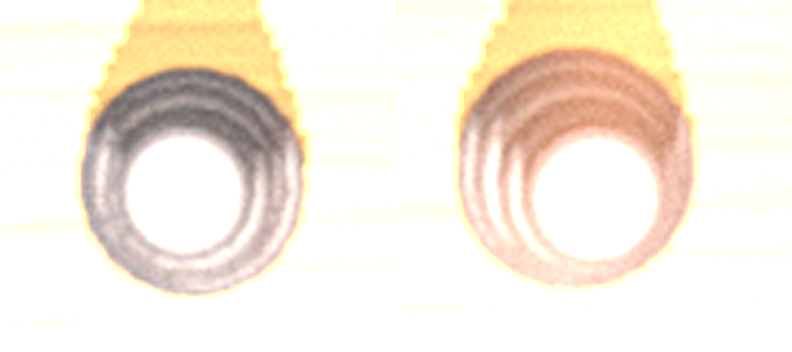

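```bash
python3 - <<'E'
from h import *
import pickle
np.set_printoptions(precision=4,suppress=True)
# fresh picture is s2 (newest). regions for stack
s,im=pickle.load(open("s2.pkl","rb"))
s0=robot.read_state()
for n in("cap_mini","cap_small","cap_medium","cap_large"):
    r=robot.regions_of("wrist",n); print(n,[(np.round(a['extent'],1),round(a['p'],2)) for a in r])
    r=robot.mark_of("wrist",n); print(n,[(np.round(a['point'],1),round(a['p'],2)) for a in r])
# model predictions: overlay circles of caps at guess
g=im[:,:,::-1].copy()
E
```

```text
cap_mini [(array([308.5, 181.9,  37.7,  36.1]), 0.81)]
cap_mini [(array([301.9, 178.1]), 0.87)]
cap_small [(array([304.4, 178. ,  41.1,  39.6]), 0.89)]
cap_small [(array([304.7, 177.3]), 0.97)]
cap_medium [(array([330.9,  10.3,  49.1,  20.6]), 0.97), (array([304.5, 174.7,  47.4,  46.4]), 0.72), (array([293.4, 289.1,  21.9,   1.5]), 0.43)]
cap_medium [(array([292.3, 305.4]), 0.4)]
cap_large [(array([302.2, 175.4,  54.9,  57.9]), 0.95), (array([180.9, 311.4,  34.3,  47. ]), 0.56)]
cap_large []
```

```bash
cat > cap.py <<'E'
from h import *
import pickle,sys
np.set_printoptions(precision=4,suppress=True)
def top_fit(im,c,rad=24):
    g=cv2.GaussianBlur(cv2.cvtColor(im,cv2.COLOR_RGB2GRAY),(3,3),0)
    S=cv2.cvtColor(im,cv2.COLOR_RGB2HSV)[...,1]
    v=int(g[int(c[1]),int(c[0])])
    yy,xx=np.mgrid[:420,:560]
    box=(np.hypot(xx-c[0],yy-c[1])<rad)
    out=[]
    for f in(.75,.82,.88):
        m=((g>f*v)&(S<110)&box).astype(np.uint8)
        m=cv2.morphologyEx(m,cv2.MORPH_OPEN,np.ones((5,5),np.uint8))
        n,lab,st,cen=cv2.connectedComponentsWithStats(m)
        i=lab[int(c[1]),int(c[0])]
        cn=max(cv2.findContours((lab==i).astype(np.uint8),cv2.RETR_EXTERNAL,cv2.CHAIN_APPROX_NONE)[0],key=len)
        out.append(cv2.fitEllipse(cn));print(f,np.array(out[-1][0]),np.array(out[-1][1]))
    return out[1][0]
if __name__=="__main__":
    rs=[]
    for tag,c in(("s1",(252,147)),("s2",(308,178))):
        s,im=pickle.load(open(tag+".pkl","rb"));p=top_fit(im,c);r=ray("wrist",p,s);rs.append(r);print(tag,atz(r,.068))
    print(tri(rs))
E
python3 cap.py
```

```text
0.75 [251.5718 150.2552] [25.6404 30.6697]
0.82 [251.3734 148.6995] [25.0693 25.5558]
0.88 [251.4125 148.8421] [23.7826 24.598 ]
s1 [0.4836 0.3099 0.068 ]
0.75 [304.5688 182.937 ] [29.5059 37.5647]
0.82 [306.6936 179.9654] [26.949  28.3238]
0.88 [306.8339 179.866 ] [25.9916 26.7743]
s2 [0.4832 0.3102 0.068 ]
(array([0.4833, 0.31  , 0.0676]), [np.float64(0.00020880836815546884), np.float64(0.00020880836815561046)])
```

The top of cap_mini is at (0.4835, 0.310, 0.068), as expected for 12 + 56 mm. I'll descend with the tips about 2 mm above its underside.

>>> play_rows --plan '[{"slide": [0.3,-0.98,-1],"roll": 0,"fingers": 1},{"slide": [0,0,-1],"roll": 0,"fingers": 1},{"slide": [0,0,-1],"roll": 0,"fingers": 1},{"slide": [0,0,-1],"roll": 0,"fingers": 1},{"slide": [0,0,-1],"roll": 0,"fingers": 1},{"slide": [0,0,-0.5],"roll": 0,"fingers": 1},{"slide": [0,0,-0.3],"roll": 0,"fingers": 1},{"slide": [0,0,0],"roll": 0,"fingers": 1},{"slide": [0,0,0],"roll": 0,"fingers": 1}]'

```text
t: 7.58
tool_pos: [0.484, 0.3113, 0.0579]
orientation: [-2.222, -0.0, 2.219]
force: [0.9, -0.6, 0.8]
opening: 0.0929
```

```bash
python3 look.py g1
```

```text
7.575 [0.48395818 0.31129713 0.05791086] [-8.e-04 -1.e+00 -9.e-04]
```

View pics/g1.png

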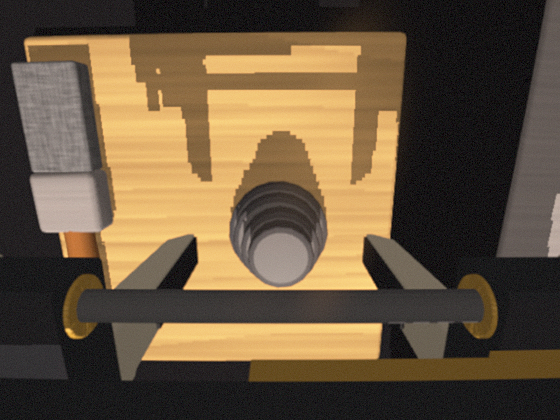

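```bash
python3 - <<'E'
from h import *
import pickle
s,im=pickle.load(open("g1.pkl","rb"))
print(atz(ray("wrist",(281,257),s),.068),proj("wrist",[s['tool_pos'],[*s['tool_pos'][:2],.068]],s),robot.read_state()['tool_pos'])
z=cv2.resize(im[175:295,170:400,::-1],(780,407),interpolation=cv2.INTER_CUBIC);cv2.imwrite("pics/g1z.png",np.clip(z*1.5,0,255))
E
```

```text
[0.48409036 0.30976527 0.068     ] [[278.21606429 249.71280632]
 [278.11975637 257.2319071 ]] [0.48402261 0.31130313 0.05795362][ WARN:0@0.398] global loadsave.cpp:1063 imwrite_ Unsupported depth image for selected encoder is fallbacked to CV_8U.
```

View pics/g1z.png

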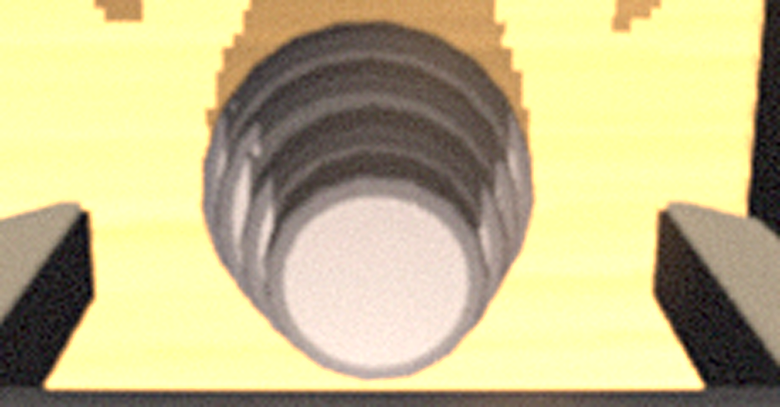

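The cap is centred between the fingers. I close on it.

>>> play_rows --plan '[{"slide": [0,-0.04,-0.04],"roll": 0,"fingers": -1},{"slide": [0,0,0],"roll": 0,"fingers": -1},{"slide": [0,0,0],"roll": 0,"fingers": -1},{"slide": [0,0,0],"roll": 0,"fingers": -1},{"slide": [0,0,0],"roll": 0,"fingers": -1},{"slide": [0,0,0],"roll": 0,"fingers": -1}]' --squeeze 15

```text
t: 8.38
tool_pos: [0.4831, 0.3096, 0.0554]
orientation: [-2.221, 0.001, 2.221]
force: [-0.6, 0.8, 0.3]
opening: 0.0372
```

>>> play_rows --plan '[{"slide": [0,0,0],"roll": 0,"fingers": -1},{"slide": [0,0,0],"roll": 0,"fingers": -1},{"slide": [0,0,0.3],"roll": 0,"fingers": -1},{"slide": [0,0,0.6],"roll": 0,"fingers": -1},{"slide": [0,0,1],"roll": 0,"fingers": -1},{"slide": [0,0,1],"roll": 0,"fingers": -1},{"slide": [0,0,1],"roll": 0,"fingers": -1},{"slide": [0,0,0],"roll": 0,"fingers": -1},{"slide": [0,0,0],"roll": 0,"fingers": -1}]'

```text
t: 9.5
tool_pos: [0.483, 0.3096, 0.1723]
orientation: [-2.221, 0.001, 2.221]
force: [0.5, 0.2, -0.5]
opening: 0.0355
```

```bash
python3 look.py g2
```

```text
9.5 [0.48297935 0.30956599 0.17229507] [-8.e-04 -1.e+00 -0.e+00]
```

View pics/g2.png

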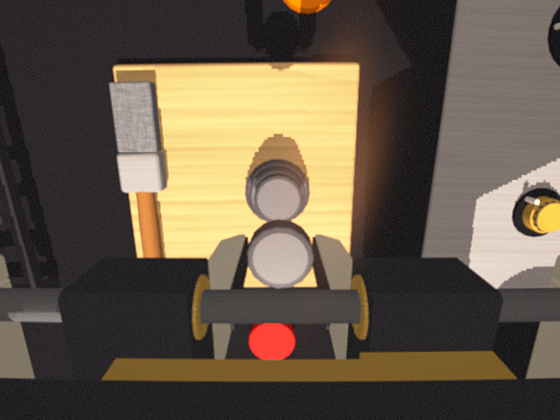

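Cap_mini is held at (280,256) and the remaining stack is undisturbed at (277,190). I carry it to burner_mini and look at the burner and its pin on the way.

>>> play_rows --plan '[{"slide": [-0.2,-0.93,-0.07],"roll": 0,"fingers": -1},{"slide": [-0.2,-0.93,-0.07],"roll": 0,"fingers": -1},{"slide": [-0.2,-0.93,-0.07],"roll": 0,"fingers": -1},{"slide": [-0.2,-0.93,-0.07],"roll": 0,"fingers": -1},{"slide": [-0.2,-0.93,-0.07],"roll": 0,"fingers": -1},{"slide": [-0.2,-0.93,-0.07],"roll": 0,"fingers": -1},{"slide": [-0.2,-0.93,-0.07],"roll": 0,"fingers": -1},{"slide": [-0.2,-0.93,-0.07],"roll": 0,"fingers": -1},{"slide": [-0.2,-0.93,-0.07],"roll": 0,"fingers": -1},{"slide": [-0.2,-0.93,-0.07],"roll": 0,"fingers": -1},{"slide": [0,0,0],"roll": 0,"fingers": -1},{"slide": [0,0,0],"roll": 0,"fingers": -1}]'

```text
t: 11.05
tool_pos: [0.4228, 0.0311, 0.1507]
orientation: [-2.219, 0.001, 2.222]
force: [-0.3, -0.1, 0.3]
opening: 0.0355
```

```bash
python3 look.py b1; python3 brass.py b1 w2;python3 - <<'E'
import cv2
z=cv2.imread("pics/b1.png")[90:290,160:420];cv2.imwrite("pics/b1z.png",cv2.resize(z,(780,600),interpolation=cv2.INTER_CUBIC))
E
```

```text
11.05 [0.42275351 0.03105905 0.15074343] [-1.3e-03 -1.0e+00 -5.0e-04]
b1 mini [284.7123 160.2003] size [40.6009 41.4208] XY@.028 [0.4574 0.0256] [0.4569 0.0256]
b1 small [525.962  166.5036] size [50.9124 59.4422] XY@.028 [ 0.4518 -0.1978] [ 0.4512 -0.201 ]
b1 medium no [279.5588 -60.3391]
b1 large no [579.8703 -50.0558]
w2 mini [208.155  156.4631] size [24.6059 25.0267] XY@.028 [0.4571 0.0227] [0.4566 0.0236]
w2 small [350.8046 160.8385] size [28.0694 30.2804] XY@.028 [ 0.45  -0.204] [ 0.4495 -0.2049]
w2 medium [210.5761  32.6814] size [39.7487 44.8715] XY@.028 [0.6364 0.0094] [0.6373 0.0102]
w2 large [364.7527  38.8368] size [45.8084 51.0618] XY@.028 [ 0.6282 -0.2149] [ 0.6291 -0.2159]
mini [0.4557 0.0255 0.0157] [np.float64(9.503448037387536e-05), np.float64(9.503448037386353e-05)]
small [ 0.4494 -0.2065  0.0171] [np.float64(0.0008070658819569578), np.float64(0.0008070658819568732)]
```

View pics/b1z.png

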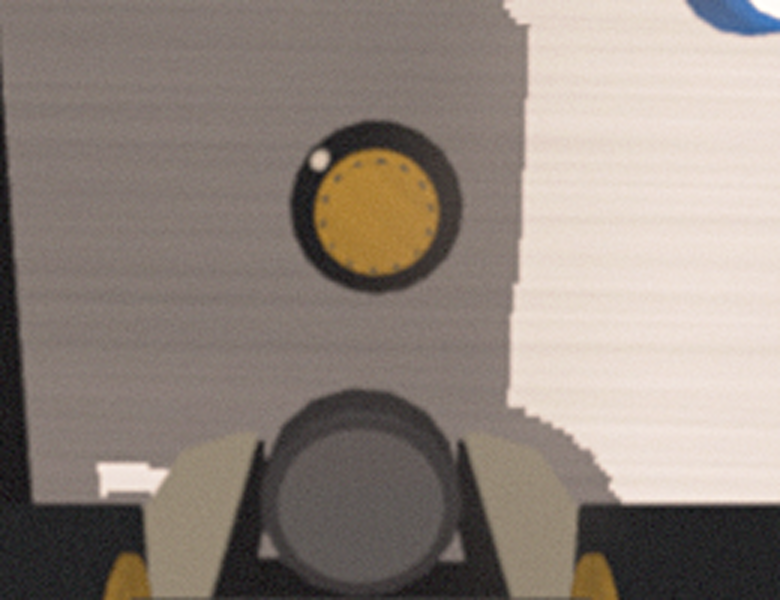

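The mini crown centre is at (285,160), with the pin diagonally ahead-left at about 24 mm radius, clear of jaws along y. Next I check where the held cap sits relative to the TCP.

```bash
cat > held.py <<'E'
from h import *
import pickle,sys
tag,u,v,h=sys.argv[1],*map(float,sys.argv[2:5])
s,im=pickle.load(open(tag+".pkl","rb"))
print("held top centre - TCP:",atz(ray("wrist",(u,v),s),s['tool_pos'][2]+h)-s['tool_pos'])
E
python3 held.py b1 280.7 259 .0125
```

```text
held top centre - TCP: [ 0.00012309 -0.00136126  0.0125    ]
```

>>> play_rows --plan '[{"slide": [0.6,-0.17,0],"roll": 0,"fingers": -1},{"slide": [0.54,0,0],"roll": 0,"fingers": -1},{"slide": [0,0,-1],"roll": 0,"fingers": -1},{"slide": [0,0,-1],"roll": 0,"fingers": -1},{"slide": [0,0,-1],"roll": 0,"fingers": -1},{"slide": [0,0,-0.5],"roll": 0,"fingers": -1},{"slide": [0,0,-0.25],"roll": 0,"fingers": -1},{"slide": [0,0,0],"roll": 0,"fingers": -1},{"slide": [0,0,0],"roll": 0,"fingers": -1},{"slide": [0,0,0],"roll": 0,"fingers": -1}]'

```text
t: 12.35
tool_pos: [0.4581, 0.0255, 0.0399]
orientation: [-2.223, 0.001, 2.219]
force: [0.5, 0.3, -0.0]
opening: 0.0355
```

```bash
python3 look.py b2
```

```text
12.35 [0.4581439  0.02548224 0.03990273] [-9.e-04 -1.e+00  1.e-04]
```

View pics/b2.png

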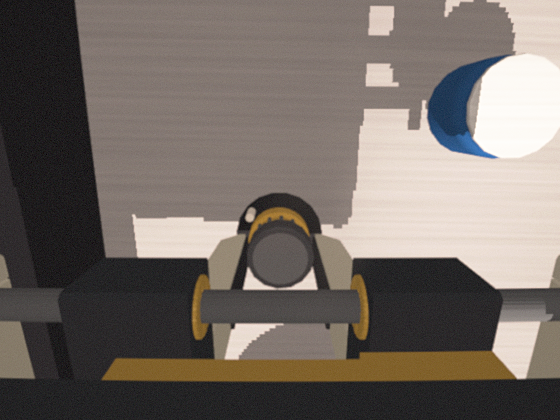

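Cap (280,253) and crown (279) line up. I lower slowly until contact.

>>> play_rows --plan '[{"slide": [0,0,-0.2],"roll": 0,"fingers": -1},{"slide": [0,0,-0.06],"roll": 0,"fingers": -1},{"slide": [0,0,0],"roll": 0,"fingers": -1},{"slide": [0,0,0],"roll": 0,"fingers": -1}]'

```text
t: 12.9
tool_pos: [0.4573, 0.0256, 0.0311]
orientation: [-2.221, 0.001, 2.221]
force: [-0.4, 0.2, -0.3]
opening: 0.0356
```

>>> play_rows --plan '[{"slide": [0,0,-0.03],"roll": 0,"fingers": -1},{"slide": [0,0,0],"roll": 0,"fingers": -1},{"slide": [0,0,0],"roll": 0,"fingers": -1}]'

```text
t: 13.28
tool_pos: [0.4573, 0.0256, 0.0302]
orientation: [-2.221, 0.001, 2.221]
force: [0.4, 0.9, 0.6]
opening: 0.0357
```

>>> play_rows --plan '[{"slide": [0,0,-0.03],"roll": 0,"fingers": -1},{"slide": [0,0,0],"roll": 0,"fingers": -1},{"slide": [0,0,0],"roll": 0,"fingers": -1}]'

```text
t: 13.65
tool_pos: [0.4574, 0.0256, 0.0294]
orientation: [-2.221, 0.001, 2.221]
force: [-0.5, 0.9, -0.4]
opening: 0.0354
```

>>> play_rows --plan '[{"slide": [0,0,-0.03],"roll": 0,"fingers": -1},{"slide": [0,0,0],"roll": 0,"fingers": -1},{"slide": [0,0,0],"roll": 0,"fingers": -1}]'

```text
t: 14.02
tool_pos: [0.4575, 0.0255, 0.0293]
orientation: [-2.221, 0.001, 2.221]
force: [-4.6, 0.6, 9.7]
opening: 0.0354
```

Contact at z 0.0293 with about 10 N. I release and lift.

>>> play_rows --plan '[{"slide": [0,0,0.02],"roll": 0,"fingers": -0.05},{"slide": [0,0,0],"roll": 0,"fingers": 0.2},{"slide": [0,0,0],"roll": 0,"fingers": 0.4},{"slide": [0,0,0],"roll": 0,"fingers": 0.4},{"slide": [0,0,0.5],"roll": 0,"fingers": 0.4},{"slide": [0,0,1],"roll": 0,"fingers": 0.4},{"slide": [0,0,1],"roll": 0,"fingers": 1},{"slide": [-0.5,0,1],"roll": 0,"fingers": 1},{"slide": [-0.5,0,0.5],"roll": 0,"fingers": 1},{"slide": [0,0,0],"roll": 0,"fingers": 1},{"slide": [0,0,0],"roll": 0,"fingers": 1}]'

```text
t: 15.4
tool_pos: [0.4275, 0.0255, 0.1489]
orientation: [-2.221, 0.001, 2.221]
force: [-0.5, 0.5, -0.1]
opening: 0.0932
```

```bash
python3 look.py b3;python3 - <<'E'
import cv2
z=cv2.imread("pics/b3.png")[90:290,160:420];cv2.imwrite("pics/b3z.png",cv2.resize(z,(780,600),interpolation=cv2.INTER_CUBIC))
E
```

```text
15.4 [0.42753539 0.02554498 0.14890708] [-8.e-04 -1.e+00  0.e+00]
```

View pics/b3z.png

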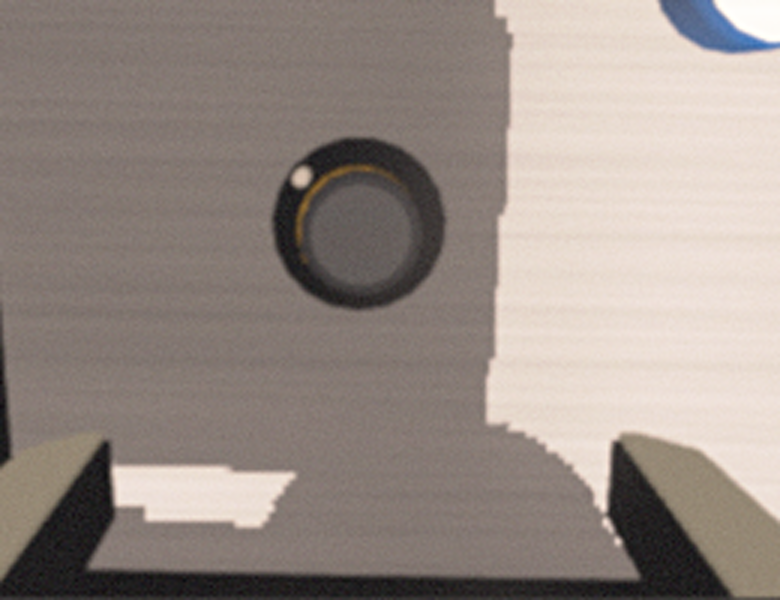

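Cap_mini sits on its burner within about 2 mm. Back to the stack for cap_small.

>>> play_rows --plan '[{"slide": [0.07,0.95,0.15],"roll": 0,"fingers": 1},{"slide": [0.07,0.95,0.15],"roll": 0,"fingers": 1},{"slide": [0.07,0.95,0.15],"roll": 0,"fingers": 1},{"slide": [0.07,0.95,0.15],"roll": 0,"fingers": 1},{"slide": [0.07,0.95,0.15],"roll": 0,"fingers": 1},{"slide": [0.07,0.95,0.15],"roll": 0,"fingers": 1},{"slide": [0.07,0.95,0.15],"roll": 0,"fingers": 1},{"slide": [0.07,0.95,0.15],"roll": 0,"fingers": 1},{"slide": [0.07,0.95,0.15],"roll": 0,"fingers": 1},{"slide": [0,0.9,0],"roll": 0,"fingers": 1},{"slide": [0,0,0],"roll": 0,"fingers": 1},{"slide": [0,0,0],"roll": 0,"fingers": 1}]'

```text
t: 16.95
tool_pos: [0.446, 0.3085, 0.1884]
orientation: [2.219, -0.002, -2.223]
force: [-0.3, 0.7, 0.3]
opening: 0.0931
```

```bash
python3 look.py s3;python3 - <<'E'
import cv2
z=cv2.imread("pics/s3.png")[90:290,160:420];cv2.imwrite("pics/s3z.png",cv2.resize(z,(780,600),interpolation=cv2.INTER_CUBIC))
E
```

```text
16.95 [0.44596691 0.30846781 0.1884365 ] [-5.0e-04 -1.0e+00  1.3e-03]
```

View pics/s3z.png

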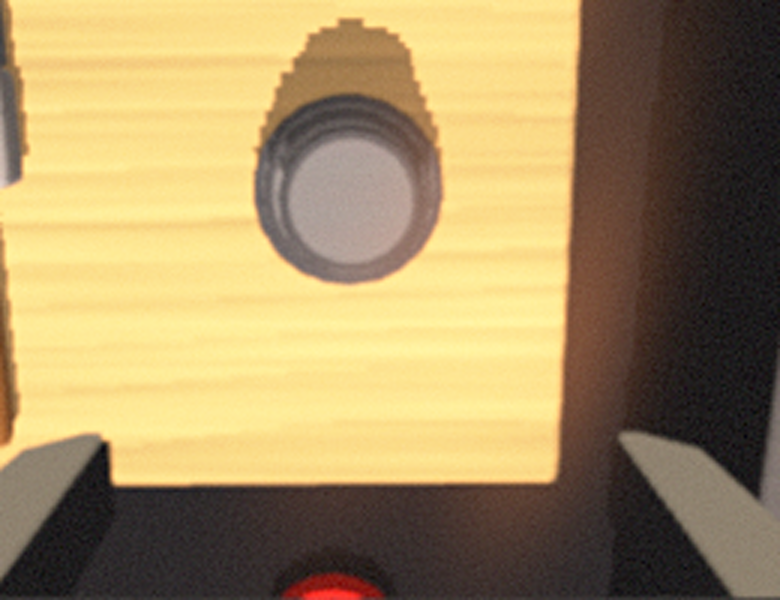

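Cap_small's top is centred at (277,157).

```bash
python3 - <<'E'
from h import *
import pickle
from cap import top_fit
s,im=pickle.load(open("s3.pkl","rb"));p=top_fit(im,(277,157),30)
print(p,atz(ray("wrist",p,s),.054))
E
```

```text
0.75 [277.9366 159.3996] [41.983  49.5848]
0.82 [276.8329 156.6947] [41.1839 41.5526]
0.88 [276.8634 156.804 ] [40.1591 40.4092]
(276.83294677734375, 156.6947021484375) [0.4824 0.3101 0.054 ]
```

>>> play_rows --plan '[{"slide": [0.6,0.07,-0.5],"roll": 0,"fingers": 1},{"slide": [0.6,0,-1],"roll": 0,"fingers": 1},{"slide": [0,0,-1],"roll": 0,"fingers": 1},{"slide": [0,0,-1],"roll": 0,"fingers": 1},{"slide": [0,0,-0.9],"roll": 0,"fingers": 1},{"slide": [0,0,-0.4],"roll": 0,"fingers": 1},{"slide": [0,0,0],"roll": 0,"fingers": 1},{"slide": [0,0,0],"roll": 0,"fingers": 1},{"slide": [0,0,0],"roll": 0,"fingers": 1}]'

```text
t: 18.12
tool_pos: [0.4832, 0.3116, 0.047]
orientation: [-2.223, -0.0, 2.218]
force: [0.1, -0.6, 0.1]
opening: 0.0932
```

>>> play_rows --plan '[{"slide": [0,-0.03,-0.15],"roll": 0,"fingers": 1},{"slide": [0,0,0],"roll": 0,"fingers": 1},{"slide": [0,0,0],"roll": 0,"fingers": 1}]'

```text
t: 18.5
tool_pos: [0.4821, 0.3102, 0.041]
orientation: [-2.221, 0.001, 2.221]
force: [0.1, -0.1, -0.0]
opening: 0.0929
```

>>> play_rows --plan '[{"slide": [0.02,0,0.03],"roll": 0,"fingers": -1},{"slide": [0,0,0],"roll": 0,"fingers": -1},{"slide": [0,0,0],"roll": 0,"fingers": -1},{"slide": [0,0,0],"roll": 0,"fingers": -1},{"slide": [0,0,0],"roll": 0,"fingers": -1},{"slide": [0,0,0],"roll": 0,"fingers": -1},{"slide": [0,0,0],"roll": 0,"fingers": -1}]'

```text
t: 19.38
tool_pos: [0.4828, 0.3103, 0.0419]
orientation: [-2.221, 0.001, 2.221]
force: [-0.2, 0.6, -0.4]
opening: 0.0454
```

>>> play_rows --plan '[{"slide": [0,0,0.3],"roll": 0,"fingers": -1},{"slide": [0,0,0.7],"roll": 0,"fingers": -1},{"slide": [0,0,1],"roll": 0,"fingers": -1},{"slide": [0,0,1],"roll": 0,"fingers": -1},{"slide": [0,-0.5,1],"roll": 0,"fingers": -1},{"slide": [-0.15,-1,0],"roll": 0,"fingers": -1},{"slide": [-0.15,-1,0],"roll": 0,"fingers": -1},{"slide": [-0.15,-1,0],"roll": 0,"fingers": -1},{"slide": [-0.15,-1,0],"roll": 0,"fingers": -1},{"slide": [-0.15,-1,0],"roll": 0,"fingers": -1},{"slide": [-0.15,-1,0],"roll": 0,"fingers": -1},{"slide": [-0.15,-1,0],"roll": 0,"fingers": -1},{"slide": [-0.15,-1,0],"roll": 0,"fingers": -1},{"slide": [-0.15,-1,0],"roll": 0,"fingers": -1},{"slide": [-0.15,-1,0],"roll": 0,"fingers": -1},{"slide": [-0.15,-1,0],"roll": 0,"fingers": -1},{"slide": [-0.15,-1,0],"roll": 0,"fingers": -1},{"slide": [-0.15,-1,0],"roll": 0,"fingers": -1},{"slide": [-0.15,-1,0],"roll": 0,"fingers": -1}]'

```text
t: 21.75
tool_pos: [0.4197, -0.1258, 0.1627]
orientation: [-2.222, 0.001, 2.22]
force: [0.1, 0.7, -1.7]
opening: 0.0453
```

>>> play_rows --plan '[{"slide": [-0.15,-1,0],"roll": 0,"fingers": -1},{"slide": [0,-1,-0.5],"roll": 0,"fingers": -1},{"slide": [0,-0.6,0],"roll": 0,"fingers": -1},{"slide": [0,0,0],"roll": 0,"fingers": -1},{"slide": [0,0,0],"roll": 0,"fingers": -1},{"slide": [0,0,0],"roll": 0,"fingers": -1}]'

```text
t: 22.5
tool_pos: [0.4156, -0.202, 0.1473]
orientation: [2.222, 0.0, -2.221]
force: [0.2, 0.4, -0.0]
opening: 0.0459
```

```bash
python3 look.py c1;python3 brass.py c1; python3 - <<'E'
import cv2
z=cv2.imread("pics/c1.png")[90:290,160:420];cv2.imwrite("pics/c1z.png",cv2.resize(z,(780,600),interpolation=cv2.INTER_CUBIC))
E
```

```text
22.5 [ 0.41563989 -0.20201526  0.14733987] [ 2.e-04 -1.e+00  0.e+00]
c1 mini no [ 18.7744 149.8427]
c1 small [282.6473 159.7959] size [52.8698 53.0167] XY@.028 [ 0.4513 -0.2055] [ 0.4508 -0.2056]
c1 medium no [-16.8148 -66.144 ]
c1 large no [290.1949 -68.2629]
```

View pics/c1z.png

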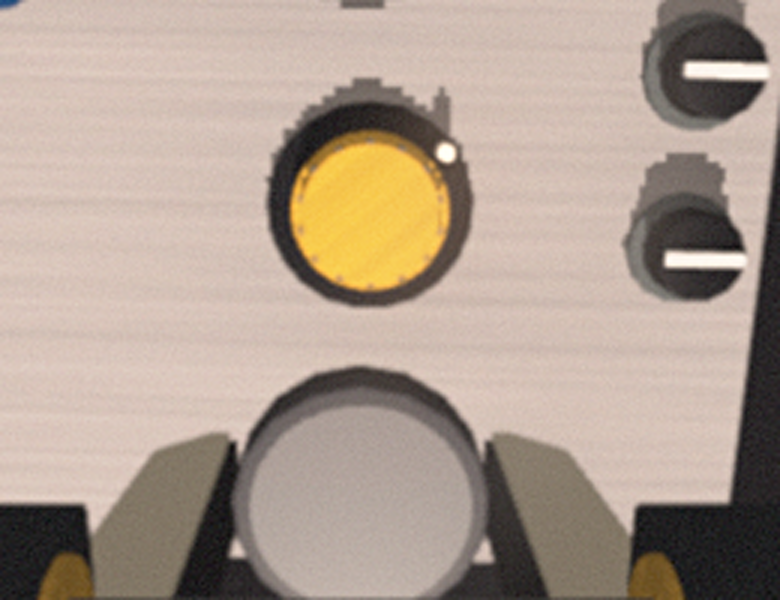

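Small crown at (283,160), pin well off the jaw line. I place cap_small at (0.451, -0.205).

>>> play_rows --plan '[{"slide": [0.6,-0.1,0],"roll": 0,"fingers": -1},{"slide": [0.57,0,0],"roll": 0,"fingers": -1},{"slide": [0,0,-1],"roll": 0,"fingers": -1},{"slide": [0,0,-1],"roll": 0,"fingers": -1},{"slide": [0,0,-1],"roll": 0,"fingers": -1},{"slide": [0,0,-0.6],"roll": 0,"fingers": -1},{"slide": [0,0,-0.1],"roll": 0,"fingers": -1},{"slide": [0,0,-0.05],"roll": 0,"fingers": -1},{"slide": [0,0,0],"roll": 0,"fingers": -1},{"slide": [0,0,0],"roll": 0,"fingers": -1}]'

```text
t: 23.8
tool_pos: [0.4511, -0.2062, 0.0354]
orientation: [-2.223, 0.002, 2.22]
force: [0.1, -0.8, -0.8]
opening: 0.0455
```

```bash
python3 look.py c2
```

```text
23.8 [ 0.45110163 -0.20615582  0.03539141] [-9.e-04 -1.e+00  8.e-04]
```

View pics/c2.png

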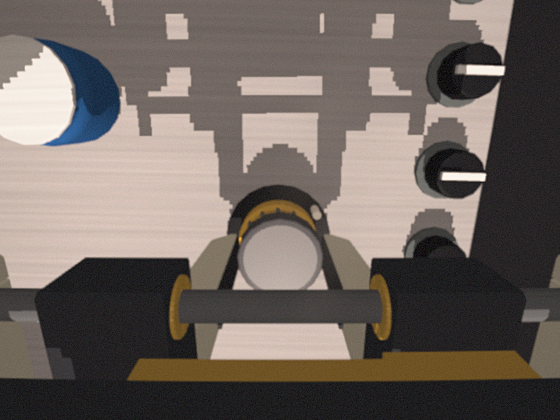

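>>> play_rows --plan '[{"slide": [0,0.03,-0.1],"roll": 0,"fingers": -1},{"slide": [0,0,0],"roll": 0,"fingers": -1},{"slide": [0,0,0],"roll": 0,"fingers": -1},{"slide": [0,0,0],"roll": 0,"fingers": -1}]'

```text
t: 24.35
tool_pos: [0.4504, -0.2049, 0.0314]
orientation: [-2.221, 0.001, 2.221]
force: [0.4, -0.3, -0.6]
opening: 0.0455
```

>>> play_rows --plan '[{"slide": [0,0,-0.05],"roll": 0,"fingers": -1},{"slide": [0,0,0],"roll": 0,"fingers": -1},{"slide": [0,0,0],"roll": 0,"fingers": -1}]'

```text
t: 24.72
tool_pos: [0.4504, -0.2048, 0.0299]
orientation: [-2.221, 0.001, 2.221]
force: [0.1, -0.3, -1.0]
opening: 0.0453
```

>>> play_rows --plan '[{"slide": [0,0,-0.03],"roll": 0,"fingers": -1},{"slide": [0,0,0],"roll": 0,"fingers": -1},{"slide": [0,0,0],"roll": 0,"fingers": -1}]'

```text
t: 25.1
tool_pos: [0.4504, -0.2048, 0.0298]
orientation: [-2.221, 0.001, 2.221]
force: [-4.5, 2.5, 9.1]
opening: 0.0455
```

Contact (9 N). I release.

>>> play_rows --plan '[{"slide": [0,0,0.02],"roll": 0,"fingers": 0.15},{"slide": [0,0,0],"roll": 0,"fingers": 0.3},{"slide": [0,0,0],"roll": 0,"fingers": 0.6},{"slide": [0,0,0],"roll": 0,"fingers": 0.6},{"slide": [0,0,0.5],"roll": 0,"fingers": 0.6},{"slide": [0,0,1],"roll": 0,"fingers": 0.6},{"slide": [0,0,1],"roll": 0,"fingers": 1},{"slide": [-0.5,0,1],"roll": 0,"fingers": 1},{"slide": [-0.5,0,0.5],"roll": 0,"fingers": 1},{"slide": [0,0,0],"roll": 0,"fingers": 1},{"slide": [0,0,0],"roll": 0,"fingers": 1}]'

```text
t: 26.48
tool_pos: [0.4206, -0.2048, 0.1495]
orientation: [-2.221, 0.001, 2.221]
force: [-1.0, 0.2, -0.7]
opening: 0.0928
```

```bash
python3 look.py c3; python3 - <<'E'
import cv2
z=cv2.imread("pics/c3.png")[90:290,160:420];cv2.imwrite("pics/c3z.png",cv2.resize(z,(780,600),interpolation=cv2.INTER_CUBIC))
E
```

```text
26.475 [ 0.42063141 -0.20478772  0.14951933] [-0.001 -1.    -0.   ]
```

View pics/c3z.png

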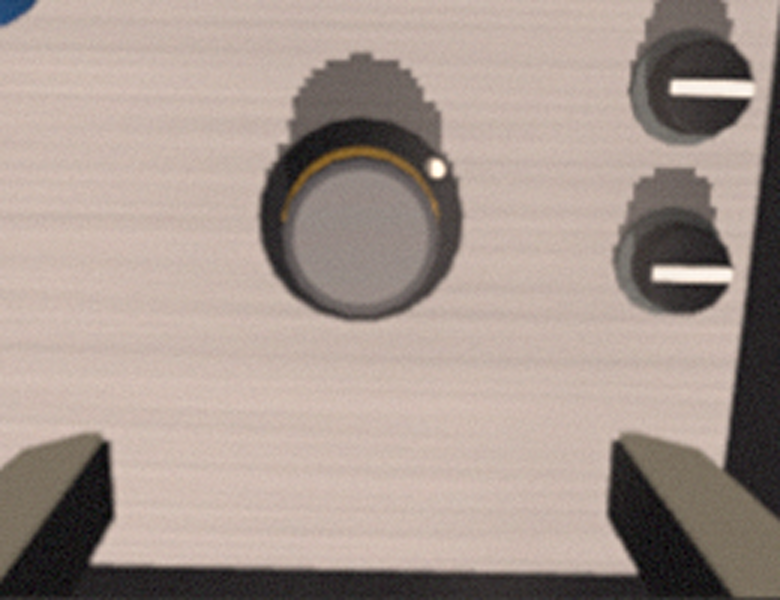

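>>> play_rows --plan '[{"slide": [0.06,1,0.1],"roll": 0,"fingers": 1},{"slide": [0.06,1,0.1],"roll": 0,"fingers": 1},{"slide": [0.06,1,0.1],"roll": 0,"fingers": 1},{"slide": [0.06,1,0.1],"roll": 0,"fingers": 1},{"slide": [0.06,1,0.1],"roll": 0,"fingers": 1},{"slide": [0.06,1,0.1],"roll": 0,"fingers": 1},{"slide": [0.06,1,0.1],"roll": 0,"fingers": 1},{"slide": [0.06,1,0.1],"roll": 0,"fingers": 1},{"slide": [0.06,1,0.1],"roll": 0,"fingers": 1},{"slide": [0.06,1,0.1],"roll": 0,"fingers": 1},{"slide": [0.06,1,0],"roll": 0,"fingers": 1},{"slide": [0.06,1,0],"roll": 0,"fingers": 1},{"slide": [0.06,1,0],"roll": 0,"fingers": 1},{"slide": [0.06,1,0],"roll": 0,"fingers": 1},{"slide": [0.06,1,0],"roll": 0,"fingers": 1},{"slide": [0,1,0],"roll": 0,"fingers": 1},{"slide": [0,1,0],"roll": 0,"fingers": 1},{"slide": [0,0.15,0],"roll": 0,"fingers": 1},{"slide": [0,0,0],"roll": 0,"fingers": 1},{"slide": [0,0,0],"roll": 0,"fingers": 1}]'

```text
t: 29.02
tool_pos: [0.4474, 0.3089, 0.1792]
orientation: [-2.22, 0.002, 2.222]
force: [-0.1, -0.5, 0.2]
opening: 0.0928
```

```bash
python3 look.py s4;python3 - <<'E'
import cv2
z=cv2.imread("pics/s4.png")[90:290,160:420];cv2.imwrite("pics/s4z.png",cv2.resize(z,(780,600),interpolation=cv2.INTER_CUBIC))
from h import *
import pickle
from cap import top_fit
s,im=pickle.load(open("s4.pkl","rb"));p=top_fit(im,(277,157),38)
print(p,atz(ray("wrist",p,s),.040))
E
```

```text
29.025 [0.44742094 0.30885817 0.17924873] [-1.4e-03 -1.0e+00  6.0e-04]
0.75 [278.7949 159.2483] [52.4719 60.2671]
0.82 [276.2523 157.2857] [50.7573 51.3226]
0.88 [276.1636 157.1777] [49.5843 50.2034]
(276.2523498535156, 157.28565979003906) [0.4829 0.3111 0.04  ]
```

View pics/s4z.png

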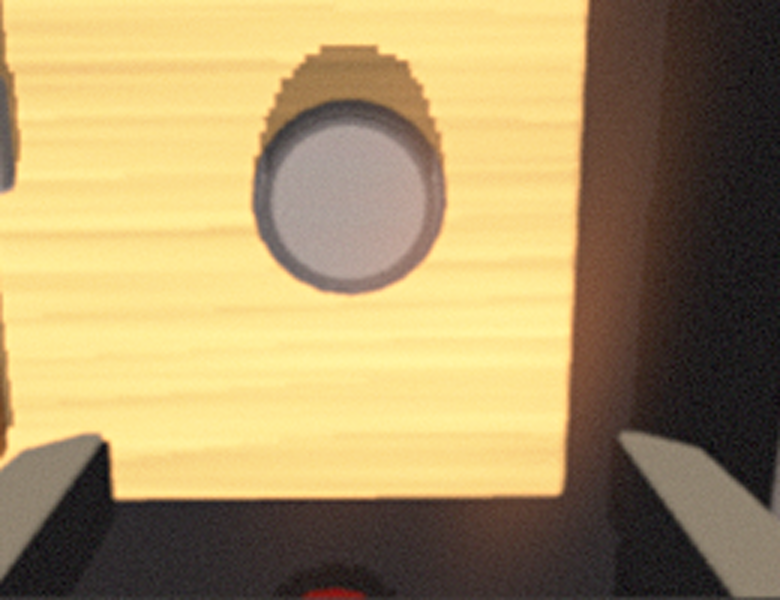

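Cap_small is seated and centred. Cap_medium is at (0.483, 0.311), so I descend to about z 0.0278.

>>> play_rows --plan '[{"slide": [0.6,0.07,-0.5],"roll": 0,"fingers": 1},{"slide": [0.58,0,-1],"roll": 0,"fingers": 1},{"slide": [0,0,-1],"roll": 0,"fingers": 1},{"slide": [0,0,-1],"roll": 0,"fingers": 1},{"slide": [0,0,-1],"roll": 0,"fingers": 1},{"slide": [0,0,-0.4],"roll": 0,"fingers": 1},{"slide": [0,0,-0.1],"roll": 0,"fingers": 1},{"slide": [0,0,0],"roll": 0,"fingers": 1},{"slide": [0,0,0],"roll": 0,"fingers": 1},{"slide": [0,0,0],"roll": 0,"fingers": 1}]'

```text
t: 30.32
tool_pos: [0.4835, 0.3121, 0.0306]
orientation: [-2.222, -0.0, 2.219]
force: [-0.6, 0.2, 0.9]
opening: 0.0929
```

>>> play_rows --plan '[{"slide": [0,0,0],"roll": 0,"fingers": 1},{"slide": [0,0,0],"roll": 0,"fingers": 1}]'

```text
t: 30.58
tool_pos: [0.4829, 0.3118, 0.0298]
orientation: [-2.221, 0.001, 2.221]
force: [-0.6, 0.8, 0.8]
opening: 0.0934
```

>>> play_rows --plan '[{"slide": [0,-0.04,-0.07],"roll": 0,"fingers": 1},{"slide": [0,0,0],"roll": 0,"fingers": 1},{"slide": [0,0,0],"roll": 0,"fingers": -1},{"slide": [0,0,0],"roll": 0,"fingers": -1},{"slide": [0,0,0],"roll": 0,"fingers": -1},{"slide": [0,0,0],"roll": 0,"fingers": -1},{"slide": [0,0,0],"roll": 0,"fingers": -1},{"slide": [0,0,0],"roll": 0,"fingers": -1},{"slide": [0,0,0],"roll": 0,"fingers": -1}]'

```text
t: 31.7
tool_pos: [0.4828, 0.3106, 0.0276]
orientation: [-2.221, 0.001, 2.221]
force: [0.0, 0.8, 0.5]
opening: 0.0558
```

```bash
python3 -c "
from plant import robot
print(robot.read_state()['q'])"
```

```text
[4.82349826e-01 2.35052287e-01 1.73532933e+00 1.09864644e-04
 1.17109620e+00 2.05383462e+00]
```

>>> play_rows --plan '[{"slide": [0,0,0.3],"roll": 0,"fingers": -1},{"slide": [0,0,0.7],"roll": 0,"fingers": -1},{"slide": [0,0,1],"roll": 0,"fingers": -1},{"slide": [0,0,1],"roll": 0,"fingers": -1},{"slide": [0,0,1],"roll": 0,"fingers": -1},{"slide": [0.4,-0.95,0.2],"roll": 0,"fingers": -1},{"slide": [0.4,-0.95,0],"roll": 0,"fingers": -1},{"slide": [0.4,-0.95,0],"roll": 0,"fingers": -1},{"slide": [0.4,-0.95,0],"roll": 0,"fingers": -1},{"slide": [0.4,-0.95,0],"roll": 0,"fingers": -1},{"slide": [0.4,-0.95,0],"roll": 0,"fingers": -1},{"slide": [0.4,-0.95,0],"roll": 0,"fingers": -1},{"slide": [0.4,-0.95,0],"roll": 0,"fingers": -1},{"slide": [0.4,-0.95,0],"roll": 0,"fingers": -1},{"slide": [0.4,-0.95,0],"roll": 0,"fingers": -1},{"slide": [0,0,0],"roll": 0,"fingers": -1},{"slide": [0,0,0],"roll": 0,"fingers": -1},{"slide": [0,0,0],"roll": 0,"fingers": -1}]'

```text
t: 33.95
tool_pos: [0.6025, 0.0264, 0.1536]
orientation: [-2.221, -0.0, 2.222]
force: [0.4, 0.1, -1.5]
opening: 0.0555
```

```bash
python3 look.py d1;python3 brass.py d1;  python3 - <<'E'
import cv2
z=cv2.imread("pics/d1.png")[90:290,160:420];cv2.imwrite("pics/d1z.png",cv2.resize(z,(780,600),interpolation=cv2.INTER_CUBIC))
from plant import robot
print(robot.read_state()['q'])
E
```

```text
33.95 [0.60247486 0.02643012 0.15360402] [ 2.e-04 -1.e+00 -2.e-04]
d1 mini no [272.7507 326.1392]
d1 small no [491.8544 335.6878]
d1 medium [294.041  156.8034] size [61.3655 62.3179] XY@.028 [0.64   0.0125] [0.6395 0.0123]
d1 large [527.3182 165.806 ] size [67.9825 77.0534] XY@.028 [ 0.6322 -0.2059] [ 0.6317 -0.2091]
[-4.11757919e-02  1.76613122e-01  1.55680042e+00  1.40258600e-04
  1.40828392e+00  1.52925678e+00]
```

View pics/d1z.png

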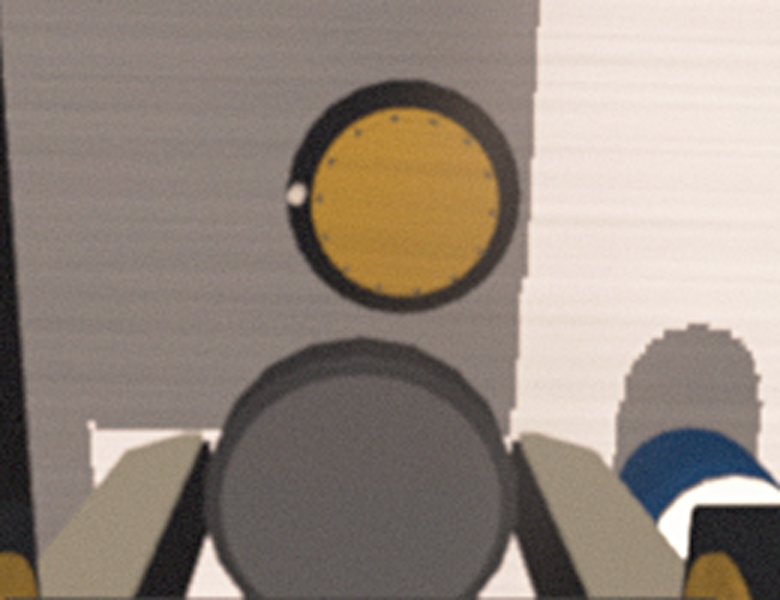

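The medium burner's pin lies at +y, on the jaw line, so I turn the jaws 90° to lie along x. Then I re-measure.

>>> play_rows --plan '[{"slide": [0.1,-0.16,0],"roll": 0.9,"fingers": -1},{"slide": [0.1,-0.16,0],"roll": 0.95,"fingers": -1},{"slide": [0.1,-0.16,0],"roll": 0.94,"fingers": -1},{"slide": [0.1,-0.16,0],"roll": 0.94,"fingers": -1},{"slide": [0.1,-0.16,0],"roll": 0.94,"fingers": -1},{"slide": [0.1,-0.16,0],"roll": 0.94,"fingers": -1},{"slide": [0.1,-0.16,0],"roll": 0.94,"fingers": -1},{"slide": [0.1,-0.16,0],"roll": 0.94,"fingers": -1},{"slide": [0.1,-0.16,0],"roll": 0.94,"fingers": -1},{"slide": [0.1,-0.16,0],"roll": 0.94,"fingers": -1},{"slide": [0.1,0,0],"roll": 0.94,"fingers": -1},{"slide": [0.1,0,0],"roll": 0.94,"fingers": -1},{"slide": [0,0,0],"roll": 0,"fingers": -1},{"slide": [0,0,0],"roll": 0,"fingers": -1},{"slide": [0,0,0],"roll": 0,"fingers": -1}]'

```text
t: 35.88
tool_pos: [0.6387, -0.0222, 0.1536]
orientation: [1.211, 1.208, -1.211]
force: [0.2, 0.1, -1.6]
opening: 0.0555
```

```bash
python3 look.py d2;python3 brass.py d2;python3 - <<'E'
import cv2
z=cv2.imread("pics/d2.png")[90:290,160:420];cv2.imwrite("pics/d2z.png",cv2.resize(z,(780,600),interpolation=cv2.INTER_CUBIC))
E
```

```text
35.875 [ 0.63869742 -0.02223163  0.1535516 ] [ 1.0e+00 -2.2e-03 -1.0e-04]
d2 mini [ 80.8953 145.2129] size [40.1564 54.8718] XY@.028 [0.457  0.0255] [0.4545 0.0252]
d2 small no [106.7813 356.6626]
d2 medium [279.0991 157.6982] size [62.063  62.3173] XY@.028 [0.6383 0.0132] [0.6383 0.0128]
d2 large no [269.5034 362.1418]
```

View pics/d2z.png

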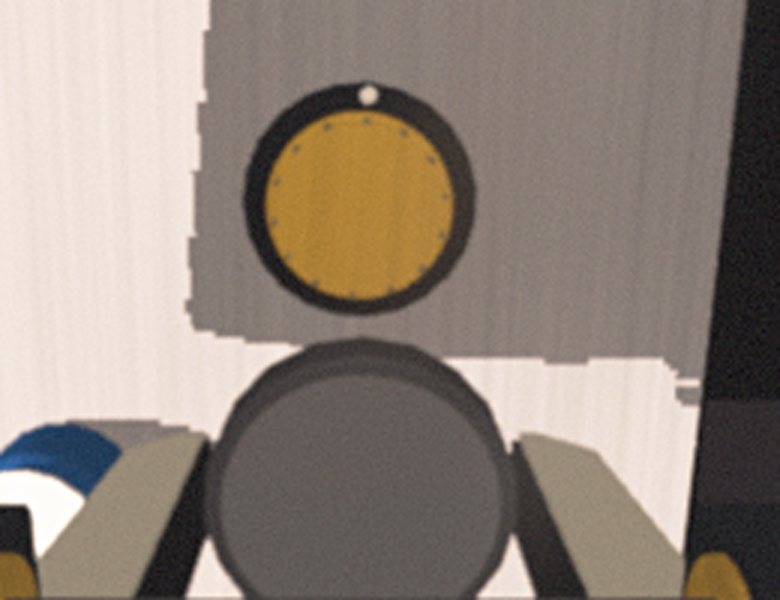

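>>> play_rows --plan '[{"slide": [-0.02,0.6,0],"roll": 0,"fingers": -1},{"slide": [0,0.57,0],"roll": 0,"fingers": -1},{"slide": [0,0,-1],"roll": 0,"fingers": -1},{"slide": [0,0,-1],"roll": 0,"fingers": -1},{"slide": [0,0,-1],"roll": 0,"fingers": -1},{"slide": [0,0,-0.7],"roll": 0,"fingers": -1},{"slide": [0,0,-0.2],"roll": 0,"fingers": -1},{"slide": [0,0,-0.05],"roll": 0,"fingers": -1},{"slide": [0,0,0],"roll": 0,"fingers": -1},{"slide": [0,0,0],"roll": 0,"fingers": -1},{"slide": [0,0,0],"roll": 0,"fingers": -1}]'

```text
t: 37.3
tool_pos: [0.6387, 0.0126, 0.0358]
orientation: [1.21, 1.208, -1.209]
force: [0.7, 0.5, -1.2]
opening: 0.0551
```

```bash
python3 look.py d3
```

```text
37.3 [0.63872482 0.01257715 0.03580457] [ 1.0e+00 -9.0e-04  1.2e-03]
```

View pics/d3.png

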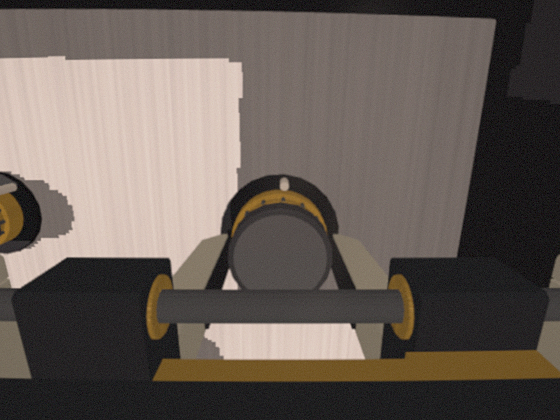

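The left edge shows the mini burner, so I check in d2 that its cap is still there.

```bash
python3 - <<'E'
import cv2,numpy as np
a=cv2.imread("pics/d2.png")[80:230,0:260];cv2.imwrite("pics/d2m.png",cv2.resize(a,(780,450),interpolation=cv2.INTER_CUBIC))
E
```

```text
(no output)
```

View pics/d2m.png

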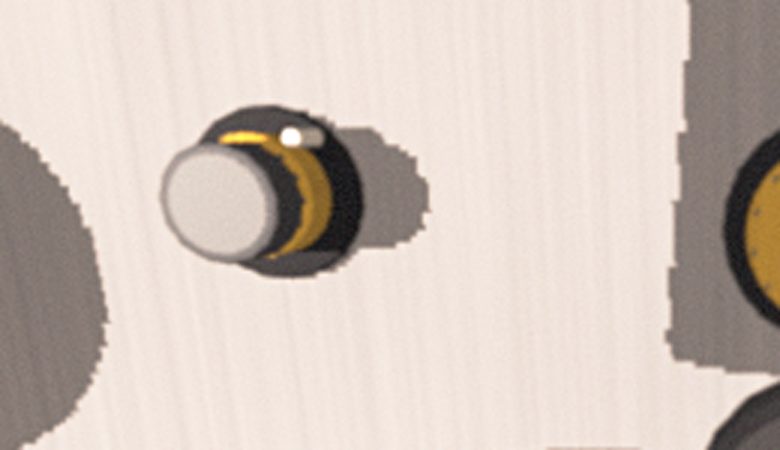

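Cap_mini is in place; the brass showing is only parallax. I lower cap_medium.

>>> play_rows --plan '[{"slide": [-0.01,0,-0.12],"roll": 0,"fingers": -1},{"slide": [0,0,0],"roll": 0,"fingers": -1},{"slide": [0,0,0],"roll": 0,"fingers": -1},{"slide": [0,0,0],"roll": 0,"fingers": -1}]'

```text
t: 37.85
tool_pos: [0.6379, 0.0127, 0.0315]
orientation: [1.21, 1.209, -1.21]
force: [0.3, -0.0, -1.4]
opening: 0.0555
```

>>> play_rows --plan '[{"slide": [0,0,-0.03],"roll": 0,"fingers": -1},{"slide": [0,0,0],"roll": 0,"fingers": -1},{"slide": [0,0,0],"roll": 0,"fingers": -1}]'

```text
t: 38.22
tool_pos: [0.6379, 0.0126, 0.0305]
orientation: [1.21, 1.209, -1.21]
force: [0.8, 0.7, -1.6]
opening: 0.0557
```

>>> play_rows --plan '[{"slide": [0,0,-0.03],"roll": 0,"fingers": -1},{"slide": [0,0,0],"roll": 0,"fingers": -1},{"slide": [0,0,0],"roll": 0,"fingers": -1}]'

```text
t: 38.6
tool_pos: [0.6379, 0.0127, 0.0296]
orientation: [1.21, 1.209, -1.21]
force: [-0.6, -0.1, -2.2]
opening: 0.0558
```

>>> play_rows --plan '[{"slide": [0,0,-0.03],"roll": 0,"fingers": -1},{"slide": [0,0,0],"roll": 0,"fingers": -1},{"slide": [0,0,0],"roll": 0,"fingers": -1}]'

```text
t: 38.98
tool_pos: [0.6379, 0.0127, 0.0296]
orientation: [1.21, 1.209, -1.21]
force: [-3.6, 0.8, 5.1]
opening: 0.0556
```

>>> play_rows --plan '[{"slide": [0,0,0.01],"roll": 0,"fingers": 0.35},{"slide": [0,0,0],"roll": 0,"fingers": 0.5},{"slide": [0,0,0],"roll": 0,"fingers": 0.8},{"slide": [0,0,0],"roll": 0,"fingers": 0.8},{"slide": [0,0,0.5],"roll": 0,"fingers": 0.8},{"slide": [0,0,1],"roll": 0,"fingers": 0.8},{"slide": [0,0,1],"roll": 0,"fingers": 1},{"slide": [0,-0.5,1],"roll": 0,"fingers": 1},{"slide": [0,-0.5,0.5],"roll": 0,"fingers": 1},{"slide": [0,0,0],"roll": 0,"fingers": 1},{"slide": [0,0,0],"roll": 0,"fingers": 1}]'

```text
t: 40.35
tool_pos: [0.6371, -0.0172, 0.1476]
orientation: [1.21, 1.21, -1.211]
force: [0.7, -0.0, 1.0]
opening: 0.0927
```

```bash
python3 look.py d4;python3 - <<'E'
import cv2
z=cv2.imread("pics/d4.png")[90:290,160:420];cv2.imwrite("pics/d4z.png",cv2.resize(z,(780,600),interpolation=cv2.INTER_CUBIC))
E
```

```text
40.35 [ 0.63711142 -0.01719697  0.14758748] [ 1.     -0.0013 -0.0021]
```

View pics/d4z.png

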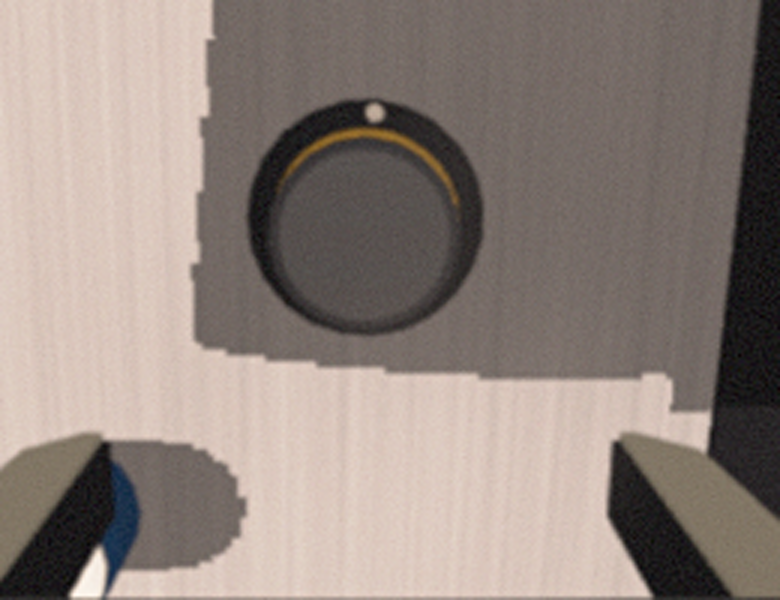

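Cap_medium is seated. Back to the board for cap_large, turning the jaws back to y.

>>> play_rows --plan '[{"slide": [-0.53,0.9,0.1],"roll": -0.94,"fingers": 1},{"slide": [-0.53,0.9,0.1],"roll": -0.94,"fingers": 1},{"slide": [-0.53,0.9,0.1],"roll": -0.94,"fingers": 1},{"slide": [-0.53,0.9,0],"roll": -0.94,"fingers": 1},{"slide": [-0.53,0.9,0],"roll": -0.94,"fingers": 1},{"slide": [-0.53,0.9,0],"roll": -0.94,"fingers": 1},{"slide": [-0.53,0.9,0],"roll": -0.94,"fingers": 1},{"slide": [-0.53,0.9,0],"roll": -0.94,"fingers": 1},{"slide": [-0.53,0.9,0],"roll": -0.94,"fingers": 1},{"slide": [-0.53,0.9,0],"roll": -0.94,"fingers": 1},{"slide": [-0.53,0.9,0],"roll": -0.94,"fingers": 1},{"slide": [-0.53,0.9,0],"roll": -0.92,"fingers": 1},{"slide": [0,0,0],"roll": 0,"fingers": 1},{"slide": [0,0,0],"roll": 0,"fingers": 1},{"slide": [0,0,0],"roll": 0,"fingers": 1}]'

```text
t: 42.28
tool_pos: [0.4474, 0.3059, 0.1576]
orientation: [-2.22, 0.003, 2.221]
force: [0.0, -0.4, -0.3]
opening: 0.0933
```

```bash
python3 look.py s5;python3 - <<'E'
import cv2
z=cv2.imread("pics/s5.png")[90:290,160:420];cv2.imwrite("pics/s5z.png",cv2.resize(z,(780,600),interpolation=cv2.INTER_CUBIC))
from h import *
import pickle
from cap import top_fit
s,im=pickle.load(open("s5.pkl","rb"));c=proj("wrist",[[.483,.311,.026]],s)[0];p=top_fit(im,c,45)
print(p,atz(ray("wrist",p,s),.026))
E
```

```text
42.275 [0.44735828 0.30588531 0.15758962] [-1.8e-03 -1.0e+00  6.0e-04]
0.75 [273.4553 159.1099] [65.2019 65.7959]
0.82 [273.3435 158.9781] [62.3106 65.2998]
0.88 [272.8707 158.3895] [61.5005 62.2818]
(273.3434753417969, 158.9780731201172) [0.4821 0.3108 0.026 ]
```

View pics/s5z.png

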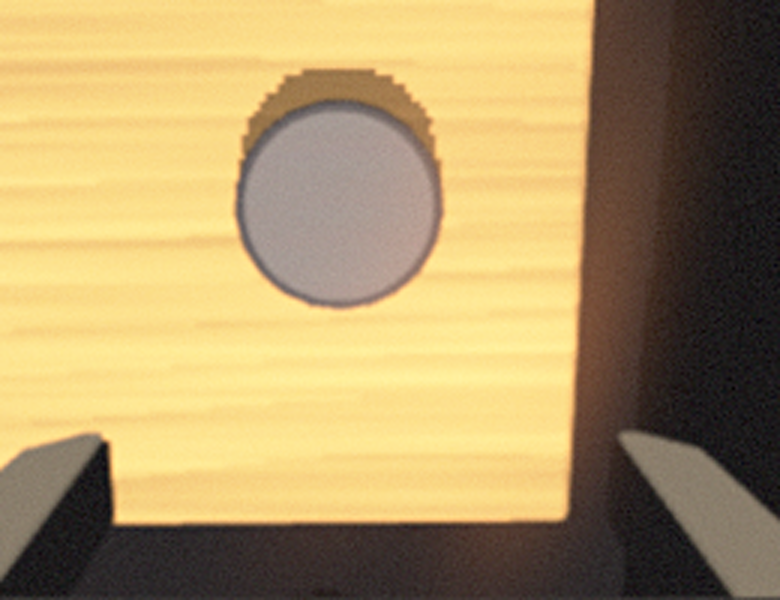

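>>> play_rows --plan '[{"slide": [0.6,0.17,-0.5],"roll": 0,"fingers": 1},{"slide": [0.57,0,-1],"roll": 0,"fingers": 1},{"slide": [0,0,-1],"roll": 0,"fingers": 1},{"slide": [0,0,-1],"roll": 0,"fingers": 1},{"slide": [0,0,-0.8],"roll": 0,"fingers": 1},{"slide": [0,0,-0.35],"roll": 0,"fingers": 1},{"slide": [0,0,0],"roll": 0,"fingers": 1},{"slide": [0,0,0],"roll": 0,"fingers": 1},{"slide": [0,0,0],"roll": 0,"fingers": 1},{"slide": [0,0,0],"roll": 0,"fingers": 1}]'

```text
t: 43.58
tool_pos: [0.4827, 0.3121, 0.0194]
orientation: [-2.221, 0.002, 2.219]
force: [-0.1, -0.3, -0.7]
opening: 0.0927
```

>>> play_rows --plan '[{"slide": [0,-0.03,-0.14],"roll": 0,"fingers": 1},{"slide": [0,0,0],"roll": 0,"fingers": 1},{"slide": [0,0,0],"roll": 0,"fingers": 1}]'

```text
t: 43.95
tool_pos: [0.4821, 0.3108, 0.0142]
orientation: [-2.22, 0.003, 2.221]
force: [0.2, 1.2, 0.2]
opening: 0.0931
```

>>> play_rows --plan '[{"slide": [0,0,0],"roll": 0,"fingers": -1},{"slide": [0,0,0],"roll": 0,"fingers": -1},{"slide": [0,0,0],"roll": 0,"fingers": -1},{"slide": [0,0,0],"roll": 0,"fingers": -1},{"slide": [0,0,0],"roll": 0,"fingers": -1},{"slide": [0,0,0],"roll": 0,"fingers": -1}]' --squeeze 18

```text
t: 44.7
tool_pos: [0.4823, 0.3109, 0.0144]
orientation: [-2.22, 0.002, 2.22]
force: [-0.1, 1.3, -0.3]
opening: 0.0657
```

>>> play_rows --plan '[{"slide": [0,0,0.3],"roll": 0,"fingers": -1},{"slide": [0,0,0.7],"roll": 0,"fingers": -1},{"slide": [0,0,1],"roll": 0,"fingers": -1},{"slide": [0,0,1],"roll": 0,"fingers": -1},{"slide": [0,0,1],"roll": 0,"fingers": -1},{"slide": [0.2,-0.9,0.7],"roll": 0,"fingers": -1},{"slide": [0.2,-0.9,0],"roll": 0,"fingers": -1},{"slide": [0.2,-0.9,0],"roll": 0,"fingers": -1},{"slide": [0.2,-0.9,0],"roll": 0,"fingers": -1},{"slide": [0.2,-0.9,0],"roll": 0,"fingers": -1},{"slide": [0.2,-0.9,0],"roll": 0,"fingers": -1},{"slide": [0.2,-0.9,0],"roll": 0,"fingers": -1},{"slide": [0.2,-0.9,0],"roll": 0,"fingers": -1},{"slide": [0.2,-0.9,0],"roll": 0,"fingers": -1},{"slide": [0.2,-0.9,0],"roll": 0,"fingers": -1},{"slide": [0.2,-0.9,0],"roll": 0,"fingers": -1},{"slide": [0.2,-0.9,0],"roll": 0,"fingers": -1},{"slide": [0.2,-0.9,0],"roll": 0,"fingers": -1},{"slide": [0.2,-0.9,0],"roll": 0,"fingers": -1},{"slide": [0.2,-0.9,0],"roll": 0,"fingers": -1}]'

```text
t: 47.2
tool_pos: [0.5721, -0.0951, 0.1557]
orientation: [-2.22, 0.003, 2.22]
force: [0.6, 1.2, -1.6]
opening: 0.0654
```

>>> play_rows --plan '[{"slide": [0.2,-0.9,0],"roll": 0,"fingers": -1},{"slide": [0.2,-0.9,0],"roll": 0,"fingers": -1},{"slide": [0.2,-0.9,0],"roll": 0,"fingers": -1},{"slide": [0.15,-0.9,0],"roll": 0,"fingers": -1},{"slide": [0,0,0],"roll": 0,"fingers": -1},{"slide": [0,0,0],"roll": 0,"fingers": -1},{"slide": [0,0,0],"roll": 0,"fingers": -1}]'

```text
t: 48.08
tool_pos: [0.5946, -0.2012, 0.1554]
orientation: [-2.22, 0.001, 2.221]
force: [0.9, 0.6, -1.2]
opening: 0.0656
```

```bash
python3 look.py e1;python3 brass.py e1;python3 - <<'E'
import cv2
z=cv2.imread("pics/e1.png")[90:290,160:420];cv2.imwrite("pics/e1z.png",cv2.resize(z,(780,600),interpolation=cv2.INTER_CUBIC))
E
```

```text
48.075 [ 0.59464286 -0.20118974  0.15541712] [-1.3e-03 -1.0e+00 -3.0e-04]
e1 mini no [ 61.0609 317.6744]
e1 small no [282.7152 330.0332]
e1 medium no [ 31.6936 160.0378]
e1 large [294.7642 156.7728] size [72.5384 73.0088] XY@.028 [ 0.632  -0.2159] [ 0.6315 -0.2161]
```

View pics/e1z.png

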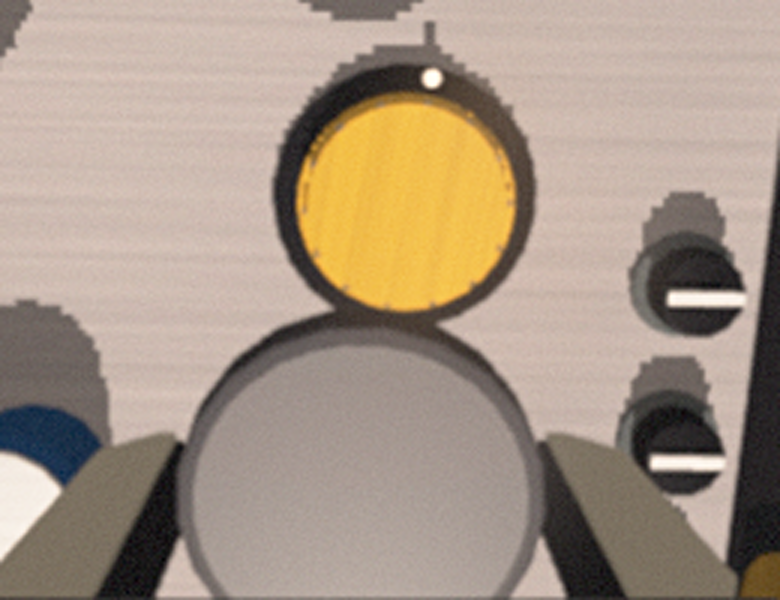

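The pin is ahead (+x), clear of the jaws along y. Target is (0.632, -0.2155).

>>> play_rows --plan '[{"slide": [0.6,-0.24,0],"roll": 0,"fingers": -1},{"slide": [0.63,-0.24,0],"roll": 0,"fingers": -1},{"slide": [0,0,-1],"roll": 0,"fingers": -1},{"slide": [0,0,-1],"roll": 0,"fingers": -1},{"slide": [0,0,-1],"roll": 0,"fingers": -1},{"slide": [0,0,-0.7],"roll": 0,"fingers": -1},{"slide": [0,0,-0.2],"roll": 0,"fingers": -1},{"slide": [0,0,-0.08],"roll": 0,"fingers": -1},{"slide": [0,0,0],"roll": 0,"fingers": -1},{"slide": [0,0,0],"roll": 0,"fingers": -1},{"slide": [0,0,0],"roll": 0,"fingers": -1}]'

```text
t: 49.5
tool_pos: [0.6321, -0.2168, 0.0368]
orientation: [-2.222, 0.003, 2.219]
force: [0.5, -0.3, -3.3]
opening: 0.0655
```

```bash
python3 look.py e2
```

```text
49.5 [ 0.63209935 -0.21678361  0.03675752] [-2.2e-03 -1.0e+00  5.0e-04]
```

View pics/e2.png

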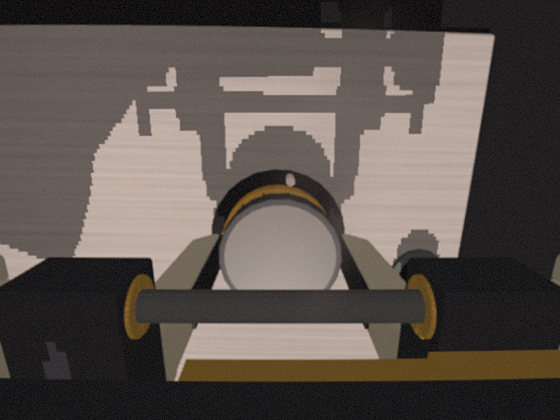

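>>> play_rows --plan '[{"slide": [0,0,-0.14],"roll": 0,"fingers": -1},{"slide": [0,0,0],"roll": 0,"fingers": -1},{"slide": [0,0,0],"roll": 0,"fingers": -1},{"slide": [0,0,0],"roll": 0,"fingers": -1}]'

```text
t: 50.05
tool_pos: [0.6317, -0.2166, 0.0318]
orientation: [-2.22, 0.002, 2.22]
force: [-0.0, -0.0, -2.2]
opening: 0.0658
```

>>> play_rows --plan '[{"slide": [0,0,-0.03],"roll": 0,"fingers": -1},{"slide": [0,0,0],"roll": 0,"fingers": -1},{"slide": [0,0,0],"roll": 0,"fingers": -1}]'

```text
t: 50.42
tool_pos: [0.6316, -0.2165, 0.0308]
orientation: [-2.22, 0.002, 2.22]
force: [-0.2, -0.1, -2.7]
opening: 0.0655
```

>>> play_rows --plan '[{"slide": [0,0.03,-0.03],"roll": 0,"fingers": -1},{"slide": [0,0,0],"roll": 0,"fingers": -1},{"slide": [0,0,0],"roll": 0,"fingers": -1}]'

```text
t: 50.8
tool_pos: [0.6318, -0.216, 0.0304]
orientation: [-2.221, 0.003, 2.22]
force: [-0.9, -1.5, 3.4]
opening: 0.0654
```

Contact. I release and lift.

>>> play_rows --plan '[{"slide": [0,0,0],"roll": 0,"fingers": 0.55},{"slide": [0,0,0],"roll": 0,"fingers": 0.65},{"slide": [0,0,0],"roll": 0,"fingers": 0.8},{"slide": [0,0,0],"roll": 0,"fingers": 0.8},{"slide": [0,0,0],"roll": 0,"fingers": 0.8},{"slide": [0,0,0.5],"roll": 0,"fingers": 0.8},{"slide": [0,0,1],"roll": 0,"fingers": 0.8},{"slide": [0,0,1],"roll": 0,"fingers": 1},{"slide": [-0.5,0,1],"roll": 0,"fingers": 1},{"slide": [-0.5,0,0.5],"roll": 0,"fingers": 1},{"slide": [0,0,0],"roll": 0,"fingers": 1},{"slide": [0,0,0],"roll": 0,"fingers": 1}]'

```text
t: 52.3
tool_pos: [0.6018, -0.2156, 0.1498]
orientation: [-2.22, 0.002, 2.22]
force: [-0.5, 0.0, -0.2]
opening: 0.0932
```

```bash
python3 look.py e3;python3 - <<'E'
import cv2
z=cv2.imread("pics/e3.png")[90:290,160:420];cv2.imwrite("pics/e3z.png",cv2.resize(z,(780,600),interpolation=cv2.INTER_CUBIC))
E
```

```text
52.3 [ 0.60178454 -0.21556624  0.14976955] [-2.3e-03 -1.0e+00 -1.0e-04]
```

View pics/e3z.png

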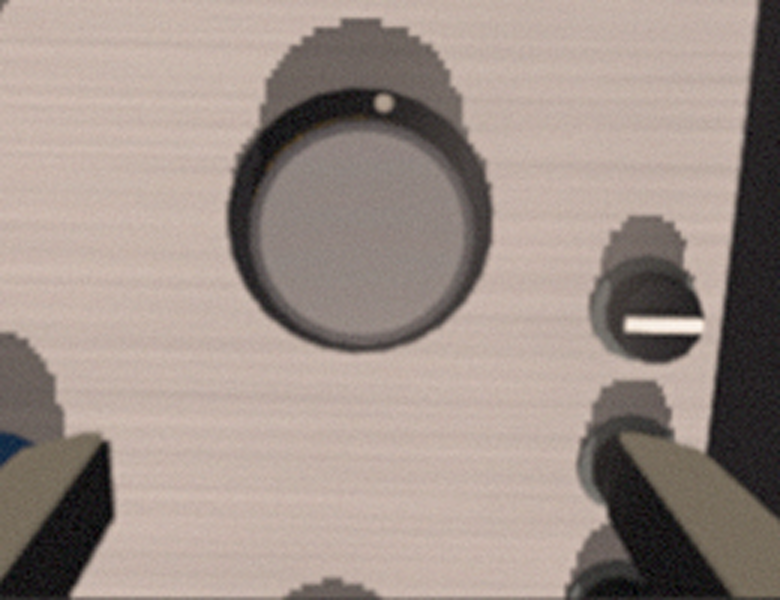

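>>> play_rows --plan '[{"slide": [-0.8,0.6,0.8],"roll": 0,"fingers": 1},{"slide": [-0.8,0.6,0.8],"roll": 0,"fingers": 1},{"slide": [-0.8,0.6,0.8],"roll": 0,"fingers": 1},{"slide": [-0.8,0.6,0.8],"roll": 0,"fingers": 1},{"slide": [-0.8,0.6,0.8],"roll": 0,"fingers": 1},{"slide": [-0.8,0.6,0.8],"roll": 0,"fingers": 1},{"slide": [-0.2,0.6,0.8],"roll": 0,"fingers": 1},{"slide": [0,0,0.8],"roll": 0,"fingers": 1},{"slide": [0,0,0],"roll": 0,"fingers": 1},{"slide": [0,0,0],"roll": 0,"fingers": 1}]'

```text
t: 53.6
tool_pos: [0.4515, -0.0896, 0.3403]
orientation: [-2.218, 0.002, 2.222]
force: [0.1, -0.6, -0.5]
opening: 0.0929
```

```bash
python3 look.py f1; python3 - <<'E'
from h import *
for n in("scene","top"):
    cv2.imwrite(f"pics/{n}9.png",robot.read_camera(n)[:,:,::-1])
E
```

```text
53.6 [ 0.45154407 -0.08961785  0.34029087] [-2.2e-03 -1.0e+00 -7.0e-04]
```

View pics/f1.png

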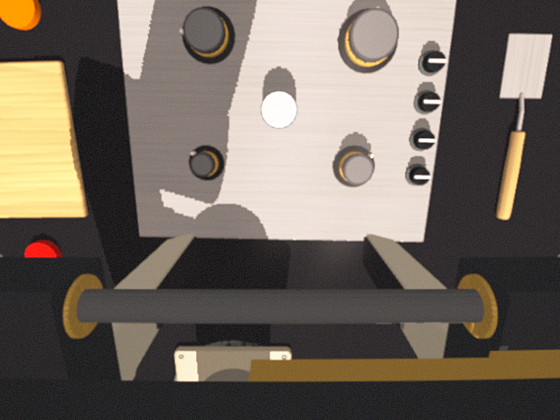

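View pics/scene9.png

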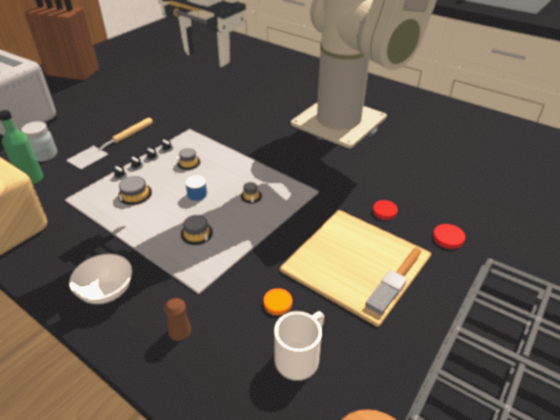

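All four caps sit on their burners and the tin stands upright. One numeric check before handing in.

```bash
python3 - <<'E'
from h import *
import pickle
from cap import top_fit
B={"mini":(.457,.0255,18),"small":(.451,-.205,23),"medium":(.638,.013,28),"large":(.6315,-.2158,33)}
for tag,ks in(("b3",["mini"]),("c3",["small"]),("d4",["medium"]),("e3",["large"])):
    s,im=pickle.load(open(tag+".pkl","rb"))
    for k in ks:
        x,y,r=B[k];c=proj("wrist",[[x,y,.042]],s)[0];R=318*r/1000/.28+3
        p=top_fit(im,c,R);print(k,(atz(ray("wrist",p,s),.042)[:2]-[x,y])*1000,"mm")
E
```

```text
0.75 [280.4878 167.5221] [34.7507 35.4056]
0.82 [280.2276 167.6135] [33.1437 33.5743]
0.88 [280.0536 167.7292] [32.0327 32.4831]
mini [ 0.969  -1.3154] mm
0.75 [280.1455 169.0273] [45.8778 46.3036]
0.82 [280.012 168.827] [44.6072 44.6922]
0.88 [279.9605 168.7653] [43.412  43.8224]
small [-1.0858 -0.9643] mm
0.75 [281.8724 167.9051] [58.6857 59.7924]
0.82 [281.3301 168.0999] [56.771  57.3227]
0.88 [281.2184 168.1085] [55.7146 56.1763]
medium [1.21   0.0269] mm
0.75 [280.6041 167.5688] [69.116  69.2705]
0.82 [280.4478 167.4439] [67.7336 67.824 ]
0.88 [280.3506 167.4279] [66.8337 66.9704]
large [ 0.7073 -1.3516] mm
```

All offsets are below 2 mm, so I hand in.

```bash
python3 -c "
from plant import robot
print(robot.close_job(), robot.read_state()['t'])"
```

```text
the job is handed in; nothing more can be done
the job is handed in; nothing more can be done
```

I moved all four caps off the stack, one at a time from the top, and set each on the burner of its own size. I then handed the job in at about 54 s; the close call gave no verdict.

- **Cap positions:** in the wrist pictures taken after each release, every cap centre was within about 2 mm of its burner's centre (limit 10 mm). Each cap was lowered until the wrist force showed contact, at the height expected for its seat.
- **Final pictures:** they show the four caps lying flat. The tin was standing, the gripper was clear of everything, and the orange and red look-alikes were not touched.
- **Small disagreements:** estimates of the same burner's centre from different views differed by about 1–3 mm, and the wrist camera showed a sideways bias of about 1.4 mm. Both are well inside the tolerance.
- **Medium burner:** its igniter pin stood in line with the jaws, so I turned them 90° before placing that cap.

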